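# Take apart the pile on the repair bench

### The job

Take the pile on the repair bench apart and put each thing where it belongs: the eye loupe on the cork coaster, the screw tin on the scale's pan, the bit case flat in the steel tray and the power bank on the charging pad. Set each one in the middle of its place, the case and the power bank lined up lengthwise with theirs, and let go of everything. Keep the loupe lens-up throughout and do not knock over the dropper bottle.

Things in the scene. Friction and masses are not known exactly. Their poses are not given: they have to be found in the camera images.
- bank_c (a point): Centre (half-way up) of the power bank, the bottom of the stack: a white rounded slab 122 mm long (x), 64 mm wide (y), 24 mm high (z up), about 0.25 kg. It lies flat on the bench, with the other three things piled roughly centred on it.
- case_c (a point): Centre (half-way up) of the bit case: a black box with a steel latch on one end, 88 mm long (x), 52 mm wide (y), 24 mm high (z up), about 0.15 kg. Second from the bottom, flat on the power bank, roughly along it.
- tin_c (a point): Centre (half-way up) of the screw tin: a round, closed metal tin, 50 mm in diameter, 22 mm high (z up), about 0.08 kg. Flat on the bit case.
- loupe_c (a point): Centre (half-way up) of the eye loupe, on top of the stack, standing on the tin: 30 mm high (z up), a black barrel 29 mm in diameter on a rubber eye-cup foot 35 mm in diameter and 6 mm high; lens upward. About 0.04 kg.
- dock_top (a point): Centre of the flat top face of the charging pad, the place of the power bank: a black plate 140 mm long (x), 82 mm wide (y), its top 10 mm above the bench, with a thin grey line in the outline of the power bank and a grey ring in the middle. No rim. Fixed.
- tray_floor (a point): Centre of the inner floor of the steel tray, the place of the bit case: an open shallow tray, 112 mm by 76 mm inside (long side x, short side y), 120 by 84 mm outside; the floor is 4 mm above the bench and the rim stands 5 mm above the floor. Fixed.
- pan_top (a point): Centre of the square steel pan of the small parts scale, the place of the screw tin: the pan is flat, 76 mm square, its top 18 mm above the bench, without rim, on a white body of 118 by 88 mm, 12 mm high, that reaches 72 mm from the pan's centre to the display side (-x) and 46 mm to the other. The pan does not give. Fixed.
- coaster_top (a point): Centre of the flat top of the round cork coaster, the place of the loupe: 60 mm in diameter, 8 mm thick, no rim. Fixed.
- dropper_c (a point): Centre (half-way up) of a small white dropper bottle, 28 mm in diameter, 60 mm high with its grey nozzle, z up. Not part of the job: it stands on the mat and must stay upright.
Mind the look-alikes: they are no part of the job. Leave any green look-alike of the part that bears tin_c alone. Leave any green look-alike of the part that bears case_c alone.

How it is judged:
By the outcome, as a careful person would: the job done as asked, in the order asked, and still so for the second after the job is handed in, with the robot touching nothing.
It also fails if it takes over 122 s, if anything falls off the work surface, if the arm or the gripper's body presses on something with over 40 N, if the wrist force passes 120 N, or if a joint passes its speed limit or range.

### The arm

A 6-joint arm with a two-finger parallel gripper is mounted at the origin on the work surface. World frame = base frame: x ahead of the robot, y to its left, z up, the work surface at z = 0. Lengths are in m, angles in rad, forces in N, time in s.
With the tool pointing down it reaches from about 0.3 to 0.875 m from the base axis. Payload 6.4 kg.
Tool frame: the origin (TCP) lies midway between the tips of the shut fingers; the grasp point (between the pads) lies 19 mm behind it; z points along the fingers, y is the direction in which the jaws open and shut (so a half turn about z gives the same grasp; the last joint's range is limited). The gripper opens to 85 mm and grips with 20 to 120 N. Pads are 22 mm wide; open, the fingers measure 114 mm over their backs; the gripper's body (76 mm by 85 mm) begins 54 mm behind the grasp point. The pads swing forward as they close: fully open they stand 13 mm farther back than shut.
Start: joints at [1.079, 0.181, 1.607, -0, 1.354, -0.206], TCP at [0.162, 0.552, 0.231] pointing down, gripper open.
Joint ranges: [-2.99, 2.99], [-0.89, 2.07], [0.3, 2.58], [-1.14, 4.28], [0, 2.63], [-3.12, 3.12]. Speed limits (rad/s): [2.57, 2.57, 3.01, 3.14, 3.14, 3.14].

### API

Orientations are given as a unit quaternion [w, x, y, z].
In Python, from bench import ctrl, optics, ticket gives the robot as it stands. The module is installed in compiled form; this text tells all that it offers.
- The arm moves only by the tool step_arm, never from a script. Its argument "targets" is text: rows parted by semicolons, each of 6 numbers parted by spaces: the shift along the tool's x, y, z in mm, then the turn, a rotation vector about the tool's x, y, z in rad. In form: dx dy dz rx ry rz; .... A call has 1 to 8 rows; each row is the pose to reach, as a shift and turn from the pose commanded when the call began, along the tool's axes at that moment; what a row does not reach only later rows make up. A row lasts 1/8 s, in which the tool goes at most 62.5 mm and 10.7 degrees, less where a joint would pass 70% of its speed; a pose out of reach is approached as far as the arm can. A call with a gripper value outside its range is refused whole. "grip" is the opening in per cent of the stroke, from 0 (shut) to 100 (fully open), set as the call begins (left out, the last holds). The fingers move at their own pace and stop on an object; the grip force is fixed at half the most. Time passes only in rows, so rows that repeat a pose let the fingers close. It gives the time, the measured TCP pose, the force and the opening at its end, in the units of the state.
- ctrl.get_obs(): the state, without advancing time (a new reading comes with each control period).
- optics.camera(name): name is "side" or "top"; returns a dict with "image" (480x640x3 uint8, red, green, blue), "mtx" (3x3 intrinsics, pixels), "D" ([k1, k2, p1, p2, k3] as OpenCV has them; the pictures are not rectified), "xyz" and "orientation" of the camera in the world. Camera axes: x right, y up, looking along -z (the intrinsics and any distortion apply to the point x, -y, -z); pixel columns grow to the right and rows downward; lengths in m; the calibration is good to about 2 mm. A picture is of the moment at which its call begins. There is no depth.
- ticket.hand_in(): hands the job in, once; it reports no verdict.
The state is a dict: "time_s": time; "q": joint angles; "dq": joint speeds; "joint_efforts": joint torques, N m; "eef_pos": TCP position; "eef_rot": TCP orientation; "wrist_force": force on the tool from outside, world axes, zero at the start; "torque": the same for the moment, N m; "opening": opening from 0.0 (shut) to 1.0 (fully open).
Only numpy, scipy, OpenCV 4.12 (cv2) and the standard library are available. Lean on these libraries where they do the work, as an engineer would, in place of code of your own. Each camera call takes 0.05 s, during which the arm holds its last target.

## Working session

There is one attempt and no reset: what is moved stays moved. The work goes in short steps, Python scripts to look and compute and a tool call to move; the robot and the scene stay as the last step left them, time stands still between calls to the robot, and variables do not carry over. Pictures are saved under pics/ and viewed, and the job is handed in when it is done.

Besides the shell and the picture viewer there is one more tool, called after ">>>" as a command line: name --argument value ..., lists and objects as JSON in quotes. step_arm: Moves the arm, as the interface text tells. Its arguments: {"type":"object","properties":{"targets":{"type":"string"},"grip":{"type":"number"}},"required":["targets"]}

```bash
ls; mkdir -p pics; python3 - <<'E'
from bench import ctrl, optics
import cv2
print(ctrl.get_obs())
for n in ("side","top"):
    c=optics.camera(n)
    cv2.imwrite(f"pics/{n}0.png",c["image"][:,:,::-1])
    print(n,c["mtx"],c["D"],c["xyz"],c["orientation"])
E
```

```text
pics
{'time_s': 0.0, 'q': array([ 1.07868130e+00,  1.81533330e-01,  1.60799714e+00, -7.49268846e-06,
        1.35381555e+00, -2.06301614e-01]), 'dq': array([-0.00047639, -0.00021479,  0.00011462, -0.00090303, -0.00052938,
        0.00052857]), 'joint_efforts': array([-5.12508632e-04, -4.44886243e+01, -3.51332259e+01, -3.39339740e-04,
        9.30198119e-03, -3.25691133e-05]), 'eef_pos': array([0.16183432, 0.55118088, 0.23039375]), 'eef_rot': array([-2.96523116e-04,  1.42419930e-01,  9.89805938e-01, -8.25020049e-04]), 'wrist_force': array([0.03705012, 0.27434967, 0.89658074]), 'torque': array([-0.0309741 ,  0.00784427, -0.06486735]), 'opening': 1.0008751550095738}
side [[546.54466756   0.         311.63779636]
 [  0.         546.54466756 239.20688077]
 [  0.           0.           1.        ]] [-0.07963688  0.          0.          0.          0.        ] [0.16781787 0.69059385 0.79328993] [-0.16887424 -0.08446513  0.39117733  0.90073716]
top [[521.52635847   0.         314.8978666 ]
 [  0.         521.52635847 240.26408923]
 [  0.           0.           1.        ]] [-0.14667629  0.          0.          0.          0.        ] [0.33303355 0.00987718 1.06210531] [ 0.70641725  0.02750084 -0.04794552 -0.70563419]
```

View pics/side0.png

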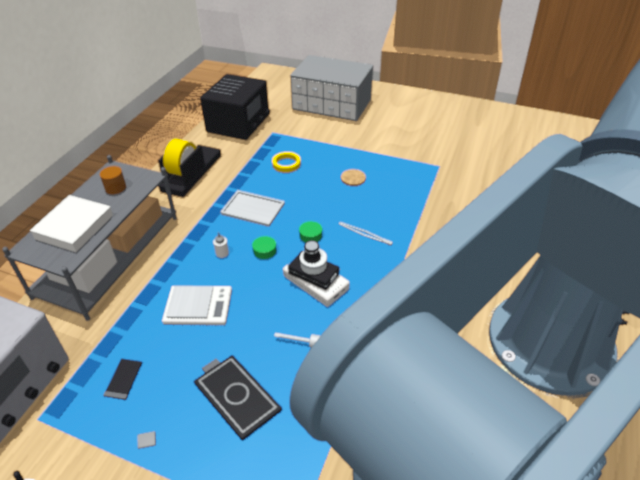

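View pics/top0.png

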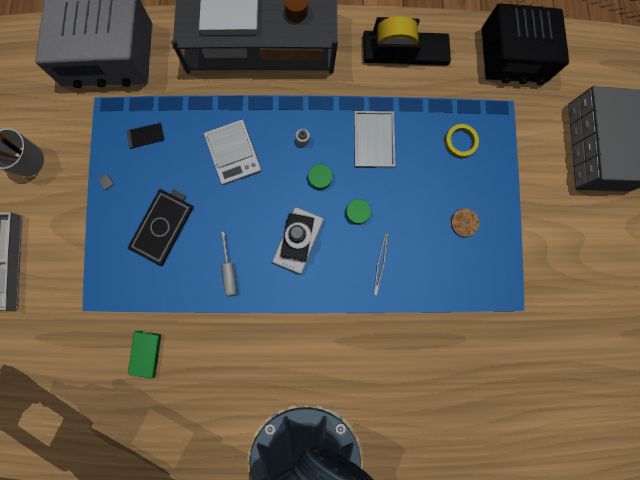

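```bash
cat > h.py <<'E'
import numpy as np, cv2
from scipy.spatial.transform import Rotation as R
from bench import ctrl, optics
def ext(c):
    w,x,y,z=c["orientation"]; Rc=R.from_quat([x,y,z,w]).as_matrix()@np.diag([1,-1,-1])
    return Rc, np.array(c["xyz"])
def ray(c,uv):
    Rc,t=ext(c); p=cv2.undistortPoints(np.array(uv,float).reshape(-1,1,2),c["mtx"],np.array(c["D"],float))[:,0]
    return np.c_[p,np.ones(len(p))]@Rc.T, t
def at(c,uv,z):
    d,t=ray(c,uv); return t+d*((z-t[2])/d[:,2])[:,None]
def proj(c,P):
    Rc,t=ext(c); P=np.array(P,float).reshape(-1,3)
    return cv2.projectPoints(P,cv2.Rodrigues(Rc.T)[0],-Rc.T@t,c["mtx"],np.array(c["D"],float))[0][:,0]
def tri(c1,uv1,c2,uv2):
    d1,t1=ray(c1,uv1); d2,t2=ray(c2,uv2); out=[]
    for a,b in zip(d1,d2):
        A=np.c_[a,-b]; s=np.linalg.lstsq(A,t2-t1,rcond=None)[0]
        p,q=t1+a*s[0],t2+b*s[1]; out.append(np.r_[(p+q)/2,np.linalg.norm(p-q)])
    return np.array(out)
def crop(c,x,y,w,h,k,name):
    im=c["image"][y:y+h,x:x+w,::-1]
    cv2.imwrite("pics/"+name,cv2.resize(im,None,fx=k,fy=k,interpolation=cv2.INTER_CUBIC))
E
python3 - <<'E'
from h import *
t=optics.camera("top"); s=optics.camera("side")
crop(t,250,190,130,100,6,"t_stack.png")
crop(t,120,110,150,112,5,"t_left.png")
crop(t,120,180,80,90,6,"t_dock.png")
crop(t,290,100,200,150,4,"t_right.png")
crop(s,240,210,130,100,6,"s_stack.png")
E
```

```text
(no output)
```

View pics/t_stack.png

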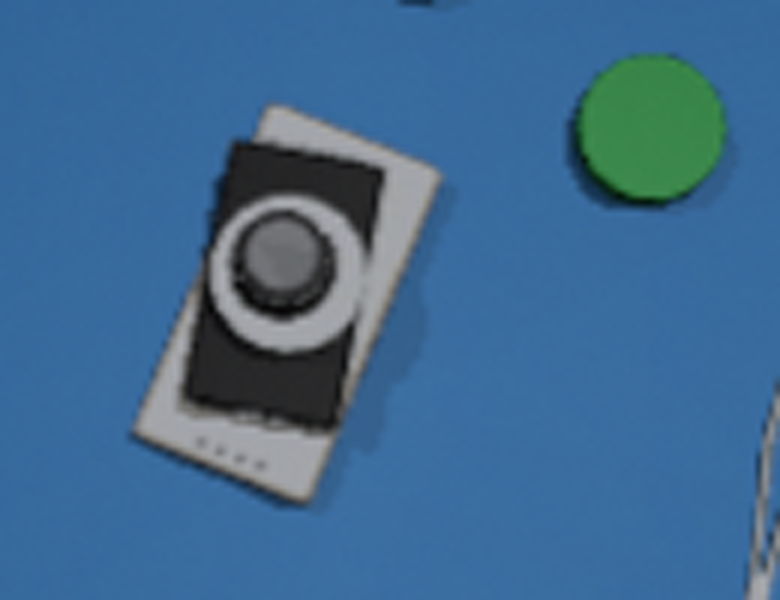

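View pics/s_stack.png

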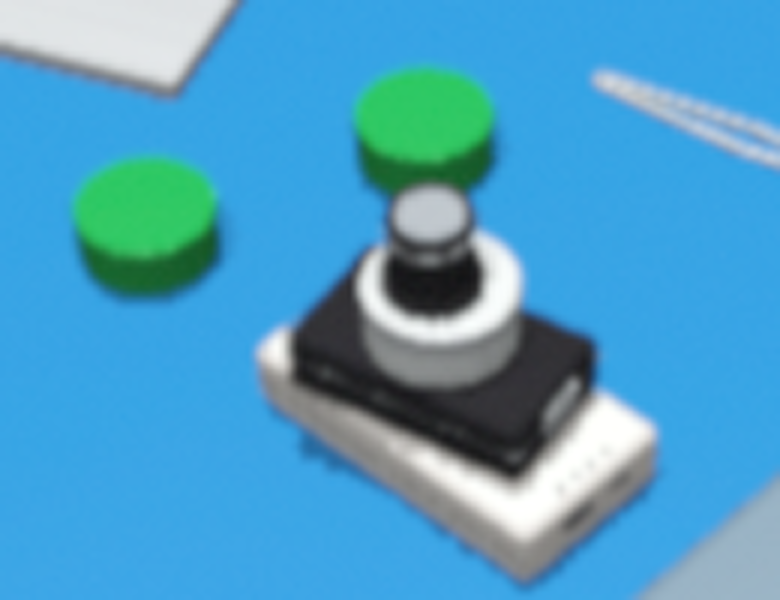

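View pics/t_left.png

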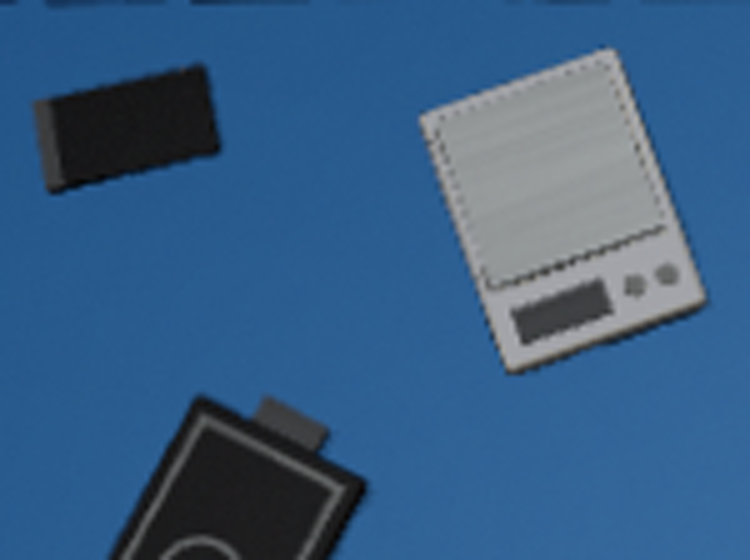

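View pics/t_right.png

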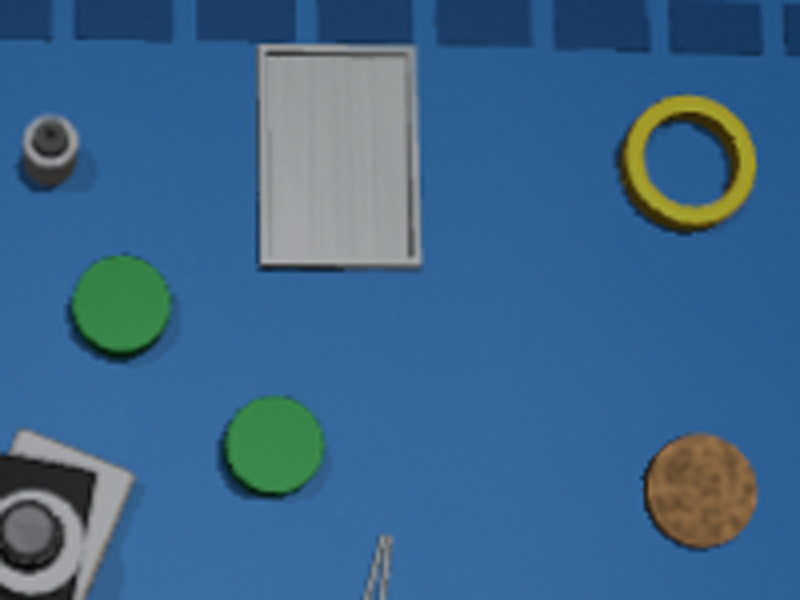

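View pics/t_dock.png

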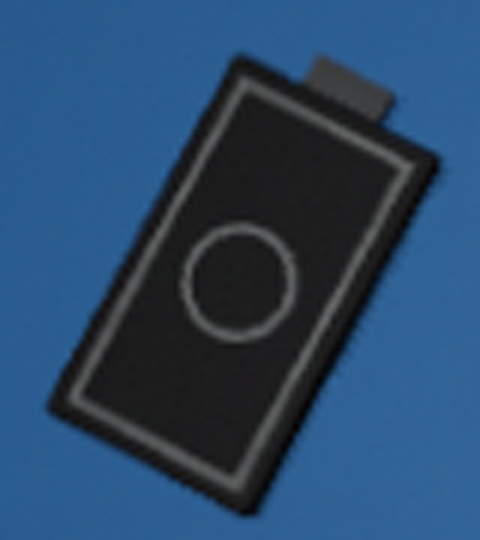

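```bash
cat > m.py <<'E'
from h import *
t=optics.camera("top"); s=optics.camera("side")
def px(o,k,L): return [(o[0]+(a+.5)/k-.5,o[1]+(b+.5)/k-.5) for a,b in L]
def rect(n,o,k,L,z,c=t):
    P=at(c,px(o,k,L),z)[:,:2]; d=lambda i,j:P[j]-P[i]
    e=(d(0,3)+d(1,2))/2; f=(d(0,1)+d(3,2))/2
    print(n,"c",P.mean(0).round(4),"len",np.linalg.norm(e).round(4),"wid",np.linalg.norm(f).round(4),"yaw long",np.degrees(np.arctan2(-e[1],-e[0])).round(1),"wid-yaw",np.degrees(np.arctan2(f[1],f[0])).round(1))
def pt(n,o,k,p,z,c=t): print(n,at(c,px(o,k,[p]),z)[0].round(4))
S=(250,190)
pt("loupe",S,6,(284,255),.1); pt("tin",S,6,(287,273),.07)
rect("case",S,6,[(232,142),(384,170),(335,430),(183,402)],.048)
rect("bank",S,6,[(270,104),(441,175),(310,500),(135,432)],.024)
D=(120,180); pt("dock",D,6,(239,282),.01); rect("dockline",D,6,[(243,80),(410,165),(236,487),(72,402)],.01)
rect("tray",(290,100),4,[(258,44),(416,46),(422,266),(259,268)],.009)
pt("coaster",(290,100),4,(701,491),.008)
rect("pan",(120,110),5,[(432,120),(613,58),(664,228),(488,285)],.018)
pt("dropper",(290,100),4,(50,138),.06)
Q=(240,210)
pt("loupe s",Q,6,(430,214),.1,s); pt("tin s",Q,6,(440,285),.07,s)
E
python3 m.py
python3 - <<'E'
from h import *
s=optics.camera("side")
crop(s,150,280,160,120,5,"s_near.png")
crop(s,200,140,200,110,4,"s_far.png")
crop(s,180,340,120,100,6,"s_dock.png")
E
```

```text
loupe [0.4514 0.0154 0.1   ]
tin [0.4493 0.0146 0.07  ]
case c [0.4478 0.0158] len 0.0868 wid 0.0504 yaw long -10.4 wid-yaw -100.3
bank c [0.445 0.014] len 0.1182 wid 0.0623 yaw long -21.9 wid-yaw -111.9
dock [0.4731 0.2975 0.01  ]
dockline c [0.4729 0.2973] len 0.1243 wid 0.0654 yaw long -26.9 wid-yaw -116.5
tray c [ 0.6615 -0.1457] len 0.1211 wid 0.0849 yaw long -0.2 wid-yaw -89.1
coaster [ 0.4844 -0.3335  0.008 ]
pan c [0.6443 0.1561] len 0.0757 wid 0.0776 yaw long 18.5 wid-yaw -70.9
dropper [0.6526 0.0061 0.06  ]
loupe s [0.4524 0.0164 0.1   ]
tin s [0.4498 0.0161 0.07  ]
```

View pics/s_far.png

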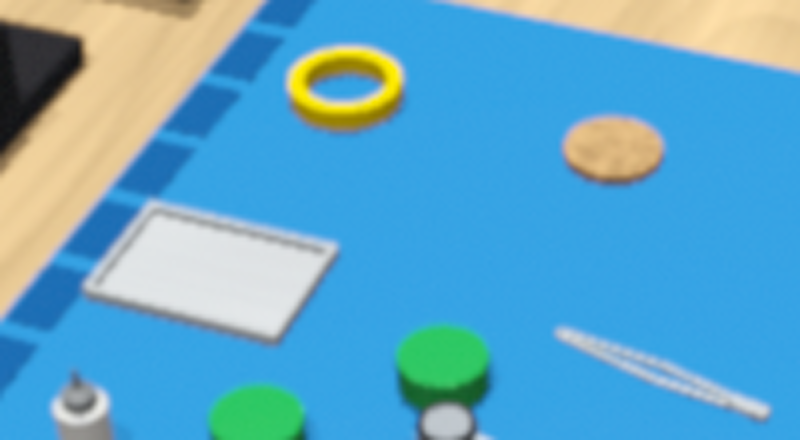

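View pics/s_dock.png

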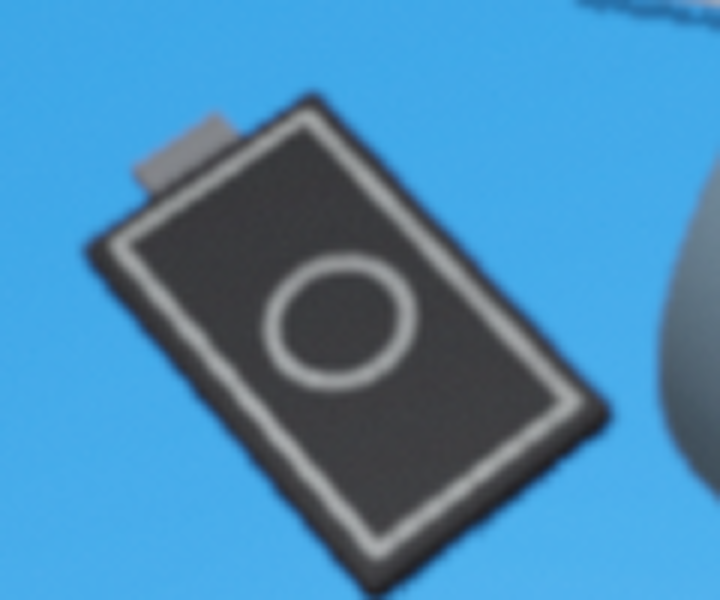

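View pics/s_near.png

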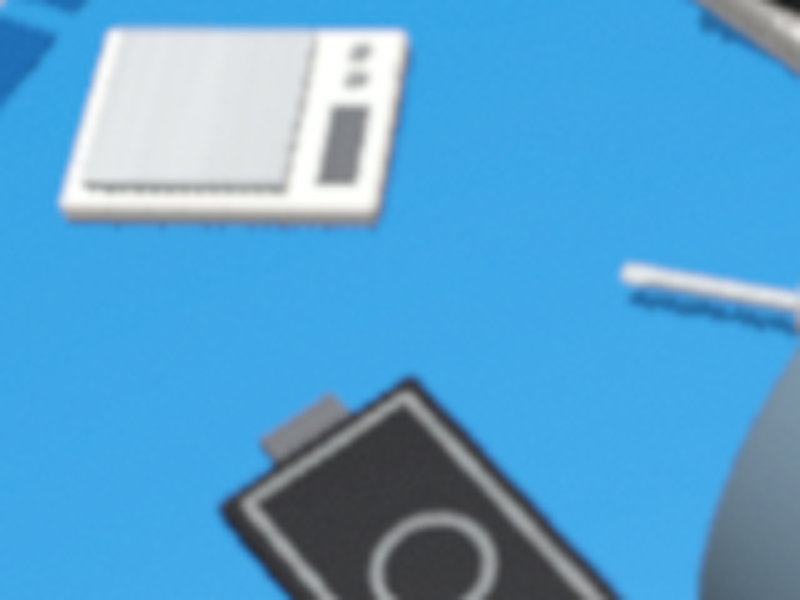

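```bash
cat >> m.py <<'E'
print("--side")
pt("coaster",(200,140),4,(614,148),.008,s)
rect("tray",(200,140),4,[(86,290),(150,203),(339,246),(278,340)],.009,s)
rect("dock",(180,340),6,[(118,243),(310,116),(578,402),(376,552)],.01,s)
pt("dockring",(180,340),6,(341,322),.01,s)
rect("pan",(150,280),5,[(84,182),(115,30),(318,36),(287,190)],.018,s)
rect("bank",Q,6,[(262,355),(370,245),(655,440),(528,545)],.024,s)
rect("case",Q,6,[(296,350),(375,245),(595,350),(518,455)],.048,s)
E
python3 m.py
```

```text
loupe [0.4514 0.0154 0.1   ]
tin [0.4493 0.0146 0.07  ]
case c [0.4478 0.0158] len 0.0868 wid 0.0504 yaw long -10.4 wid-yaw -100.3
bank c [0.445 0.014] len 0.1182 wid 0.0623 yaw long -21.9 wid-yaw -111.9
dock [0.4731 0.2975 0.01  ]
dockline c [0.4729 0.2973] len 0.1243 wid 0.0654 yaw long -26.9 wid-yaw -116.5
tray c [ 0.6615 -0.1457] len 0.1211 wid 0.0849 yaw long -0.2 wid-yaw -89.1
coaster [ 0.4844 -0.3335  0.008 ]
pan c [0.6443 0.1561] len 0.0757 wid 0.0776 yaw long 18.5 wid-yaw -70.9
dropper [0.6526 0.0061 0.06  ]
loupe s [0.4524 0.0164 0.1   ]
tin s [0.4498 0.0161 0.07  ]
--side
coaster [ 0.4847 -0.3317  0.008 ]
tray c [ 0.661  -0.1435] len 0.1203 wid 0.085 yaw long 0.2 wid-yaw -88.4
dock c [0.4733 0.2978] len 0.1229 wid 0.0655 yaw long -27.2 wid-yaw -117.7
dockring [0.4735 0.2979 0.01  ]
pan c [0.6433 0.1585] len 0.078 wid 0.0755 yaw long 18.5 wid-yaw -67.9
bank c [0.4464 0.0179] len 0.1241 wid 0.0604 yaw long -22.8 wid-yaw -107.1
case c [0.4464 0.0216] len 0.0846 wid 0.0521 yaw long -12.6 wid-yaw -96.7
```

```bash
cat > go.py <<'E'
import sys,numpy as np
from scipy.spatial.transform import Rotation as R
from bench import ctrl
x,y,z,psi=map(float,sys.argv[1:5]); p=np.radians(psi)
o=ctrl.get_obs(); w,a,b,c=o["eef_rot"]; Rn=R.from_quat([a,b,c,w]).as_matrix()
Rt=np.array([[-np.sin(p),np.cos(p),0],[np.cos(p),np.sin(p),0],[0,0,-1]]).T
d=Rn.T@(np.array([x,y,z])-o["eef_pos"])*1000; r=R.from_matrix(Rn.T@Rt).as_rotvec()
print("now",o["eef_pos"].round(4),"psi",np.degrees(np.arctan2(Rn[1,1],Rn[0,1])).round(1),"F",o["wrist_force"].round(1),"open",round(o["opening"],3),"t",round(o["time_s"],2),"q6",o["q"][5].round(2))
print(*d.round(1),*r.round(3))
E
python3 go.py 0.452 0.016 0.19 80
```

```text
now [0.1621 0.5517 0.2312] psi 73.6 F [-0.3 -0.2 -0.4] open 0.999 t 0.45 q6 -0.21
-429.1 -432.2 41.3 -0.0 0.0 -0.111
```

>>> step_arm --targets "-429 -432 41 0 0 -0.111;-429 -432 41 0 0 -0.111;-429 -432 41 0 0 -0.111;-429 -432 41 0 0 -0.111;-429 -432 41 0 0 -0.111;-429 -432 41 0 0 -0.111;-429 -432 41 0 0 -0.111;-429 -432 41 0 0 -0.111" --grip 100

```text
time_s: 1.45
eef_pos: [0.4005, 0.1111, 0.1981]
eef_rot: [0.001, 0.087, 0.996, 0.0]
wrist_force: [1.5, -0.1, 0.0]
opening: 1.0
```

```bash
python3 go.py 0.452 0.016 0.19 80
```

```text
now [0.4005 0.1111 0.1981] psi 80.0 F [ 1.5 -0.1  0. ] open 1.0 t 1.45 q6 -1.41
-67.3 -84.6 8.2 0.0 0.002 -0.0
```

>>> step_arm --targets "-67 -85 8 0 0.002 0;-67 -85 8 0 0.002 0;-67 -85 8 0 0.002 0;-67 -85 8 0 0.002 0"

```text
time_s: 1.95
eef_pos: [0.4503, 0.018, 0.1895]
eef_rot: [-0.001, 0.088, 0.996, 0.0]
wrist_force: [0.3, -0.1, -1.0]
opening: 1.003
```

```bash
python3 go.py 0.452 0.016 0.08 80; python3 - <<'E'
from h import *
t=optics.camera("top"); s=optics.camera("side")
crop(t,210,130,200,150,4,"t1.png"); crop(s,220,140,160,120,5,"s1.png")
o=ctrl.get_obs()["eef_pos"]; print(proj(t,o),proj(s,o))
E
```

```text
now [0.4503 0.018  0.1895] psi 80.0 F [ 0.3 -0.1 -1. ] open 1.003 t 1.95 q6 -1.62
-2.3 -1.7 109.5 0.0 -0.003 -0.001
[[294.68157229 226.25739305]] [[310.84737438 208.76952282]]
```

View pics/s1.png

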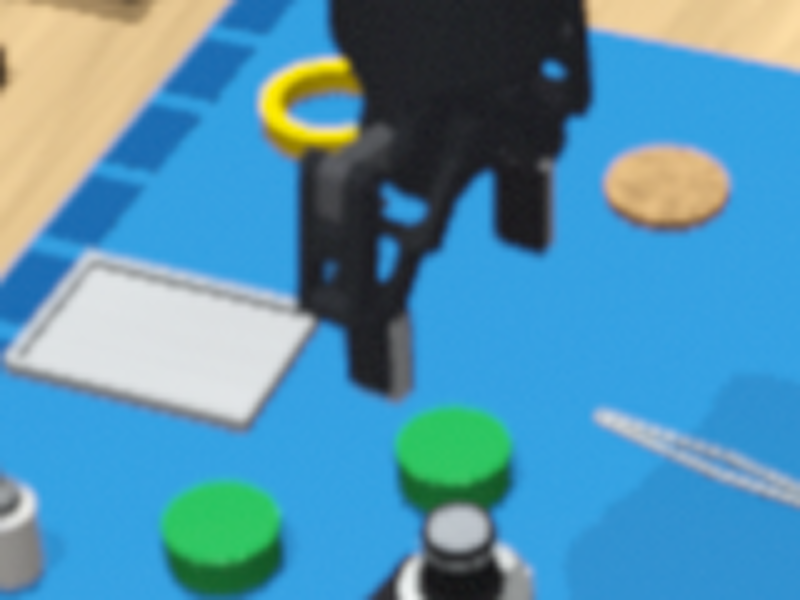

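View pics/t1.png

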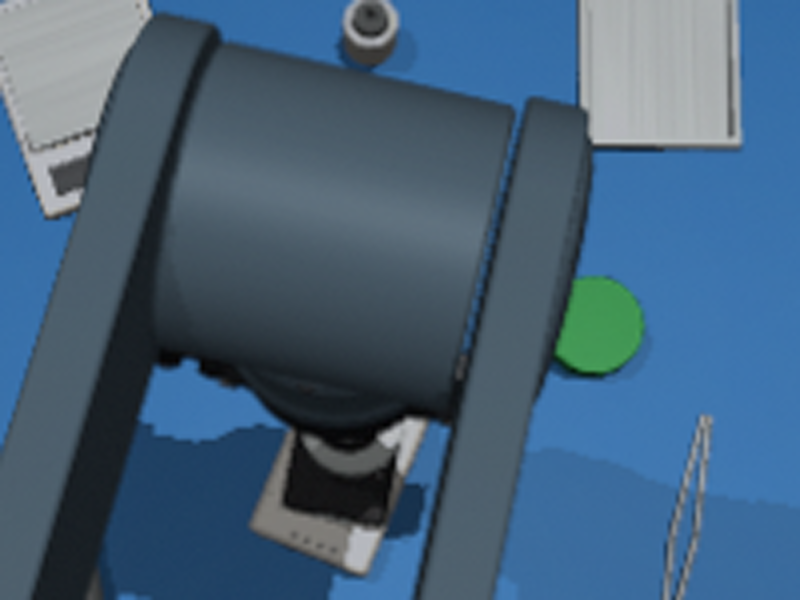

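>>> step_arm --targets "0 0 60 0 0 0;0 0 110 0 0 0;0 0 110 0 0 0;0 0 110 0 0 0"

```text
time_s: 2.55
eef_pos: [0.4516, 0.0181, 0.0814]
eef_rot: [0.0, 0.087, 0.996, -0.0]
wrist_force: [0.2, 0.5, 0.4]
opening: 0.999
```

```bash
python3 go.py 0.452 0.016 0.08 80; python3 - <<'E'
from h import *
s=optics.camera("side")
crop(s,240,180,130,100,6,"s2.png")
E
```

```text
now [0.4516 0.0181 0.0814] psi 80.1 F [0.2 0.5 0.4] open 0.999 t 2.55 q6 -1.62
-0.7 -2.0 1.4 -0.0 0.0 0.001
```

View pics/s2.png

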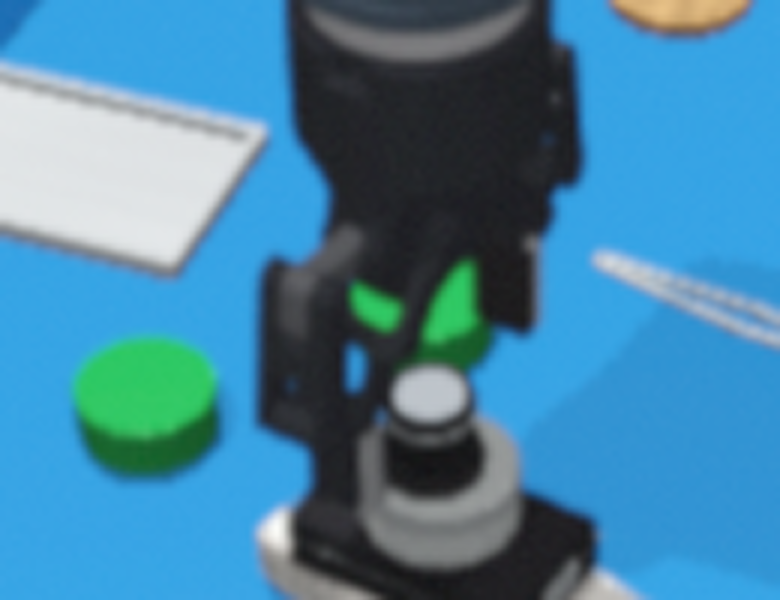

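>>> step_arm --targets "0 -2 1 0 0 0;0 -2 1 0 0 0;0 -2 1 0 0 0;0 -2 1 0 0 0;0 -2 1 0 0 0;0 -2 1 0 0 0;0 -2 1 0 0 0;0 -2 1 0 0 0" --grip 0

```text
time_s: 3.6
eef_pos: [0.4505, 0.0155, 0.0795]
eef_rot: [-0.001, 0.087, 0.996, 0.0]
wrist_force: [-2.5, 1.1, 6.7]
opening: 0.317
```

```bash
python3 go.py 0.4845 -0.3325 0.16 80; python3 - <<'E'
from h import *
s=optics.camera("side")
crop(s,240,180,130,100,6,"s3.png")
E
```

```text
now [0.4505 0.0155 0.0795] psi 80.0 F [-2.5  1.1  6.7] open 0.317 t 3.6 q6 -1.63
-93.9 -336.8 -80.6 -0.0 -0.001 -0.0
```

View pics/s3.png

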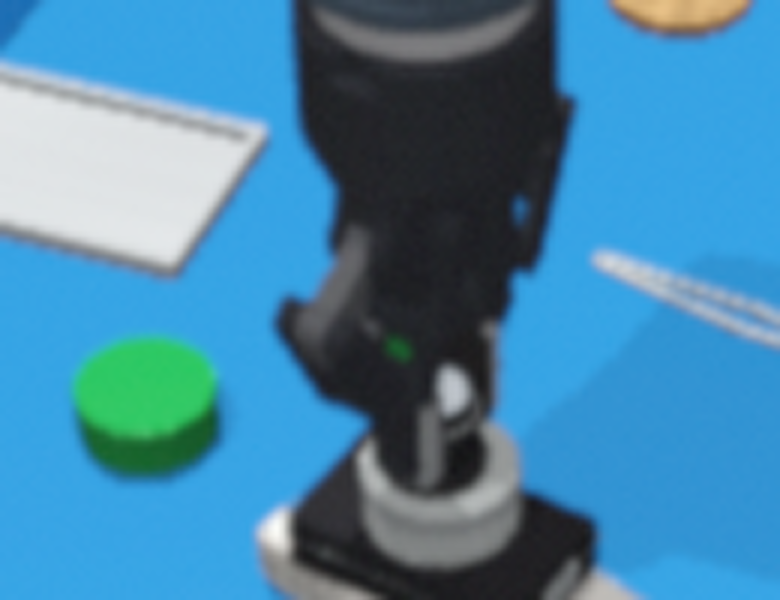

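>>> step_arm --targets "0 0 -20 0 0 0;0 0 -60 0 0 0;0 0 -90 0 0 0;0 0 -90 0 0 0"

```text
time_s: 4.15
eef_pos: [0.4522, 0.0152, 0.1711]
eef_rot: [0.002, 0.087, 0.996, -0.0]
wrist_force: [-0.9, -0.8, -0.5]
opening: 0.316
```

```bash
python3 go.py 0.4845 -0.3325 0.16 80; python3 - <<'E'
from h import *
s=optics.camera("side")
crop(s,220,140,160,120,5,"s4.png")
E
```

```text
now [0.4522 0.0152 0.1711] psi 80.0 F [-0.9 -0.8 -0.5] open 0.316 t 4.15 q6 -1.63
-92.2 -336.8 11.5 -0.0 0.003 -0.0
```

View pics/s4.png

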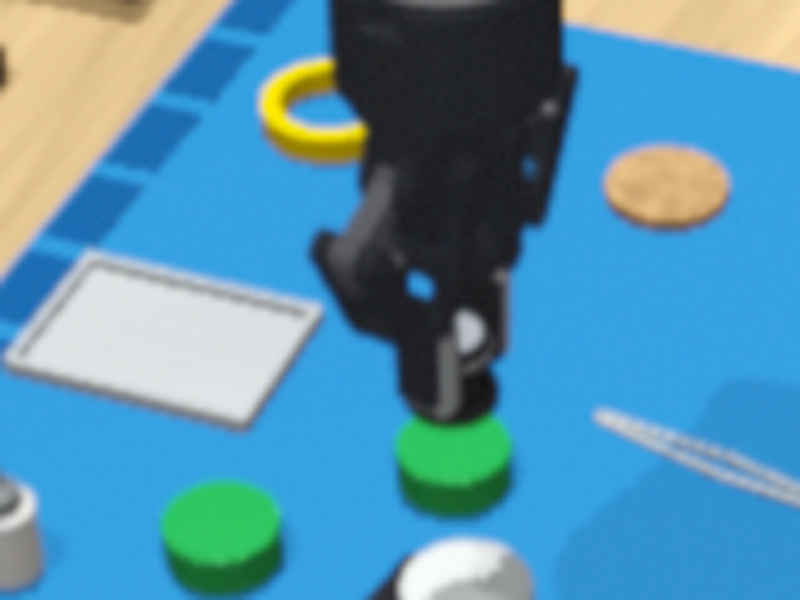

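>>> step_arm --targets "-92 -337 11 0 0 0;-92 -337 11 0 0 0;-92 -337 11 0 0 0;-92 -337 11 0 0 0;-92 -337 11 0 0 0;-92 -337 11 0 0 0;-92 -337 11 0 0 0;-92 -337 11 0 0 0"

```text
time_s: 5.2
eef_pos: [0.4815, -0.3308, 0.1557]
eef_rot: [-0.002, 0.087, 0.996, 0.001]
wrist_force: [1.2, 0.8, -0.9]
opening: 0.315
```

```bash
python3 go.py 0.4845 -0.3325 0.019 80
```

```text
now [ 0.4815 -0.3308  0.1557] psi 80.0 F [ 1.2  0.8 -0.9] open 0.315 t 5.2 q6 -2.2
-3.9 -1.4 136.6 0.002 -0.005 -0.0
```

>>> step_arm --targets "-1 0 60 0 0 0;-1 0 106 0 0 0;-1 0 106 0 0 0;-1 0 106 0 0 0;-1 0 106 0 0 0"

```text
time_s: 5.82
eef_pos: [0.4847, -0.3334, 0.0543]
eef_rot: [0.001, 0.087, 0.996, -0.001]
wrist_force: [0.1, 0.3, -0.8]
opening: 0.317
```

```bash
python3 go.py 0.4845 -0.3325 0.019 80; python3 - <<'E'
from h import *
s=optics.camera("side"); t=optics.camera("top")
crop(s,300,120,110,80,7,"s5.png")
crop(t,400,170,130,100,6,"t5.png")
E
```

```text
now [ 0.4847 -0.3334  0.0543] psi 80.0 F [ 0.1  0.3 -0.8] open 0.317 t 5.83 q6 -2.2
0.4 0.9 35.3 -0.003 0.002 0.0
```

View pics/s5.png

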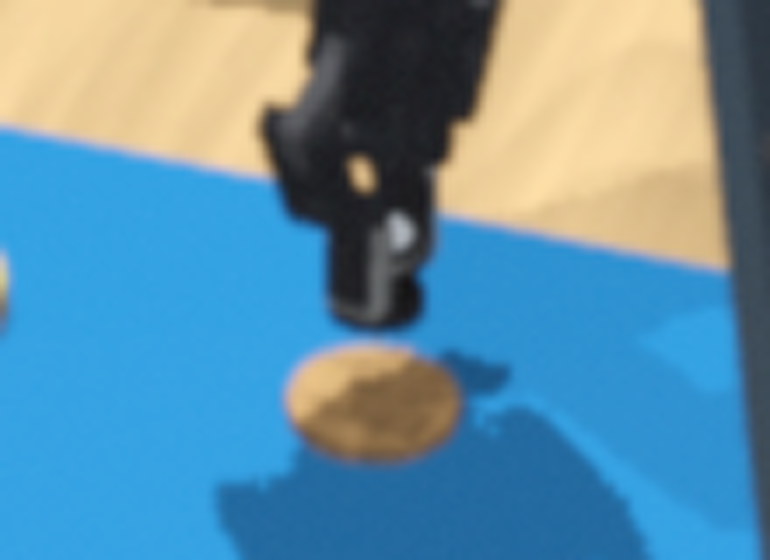

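View pics/t5.png

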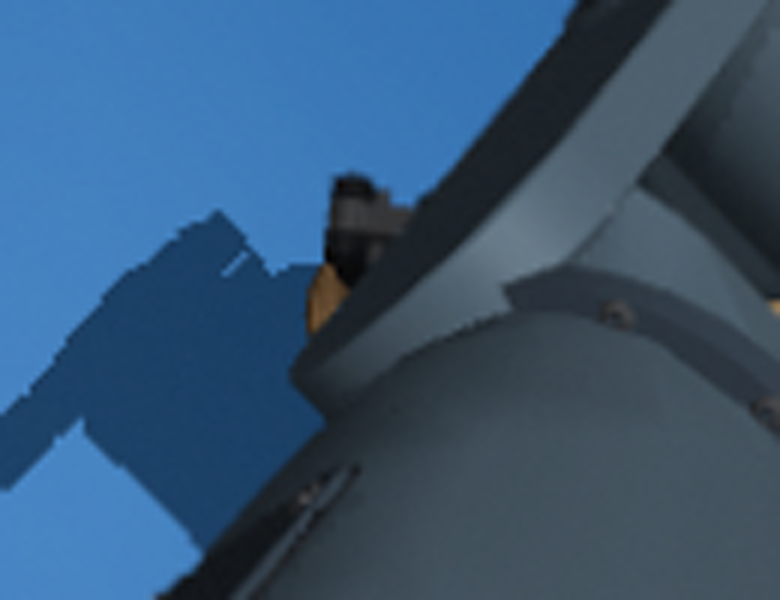

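>>> step_arm --targets "0 1 30 0 0 0;0 1 35.5 0 0 0;0 1 35.5 0 0 0;0 1 35.5 0 0 0"

```text
time_s: 6.42
eef_pos: [0.4834, -0.3315, 0.0176]
eef_rot: [-0.001, 0.087, 0.996, -0.0]
wrist_force: [-2.7, 2.2, 5.4]
opening: 0.317
```

```bash
python3 go.py 0.4845 -0.3325 0.018 80; python3 - <<'E'
from h import *
s=optics.camera("side")
crop(s,300,120,110,80,7,"s6.png")
E
```

```text
now [ 0.4834 -0.3315  0.0176] psi 80.0 F [-2.7  2.2  5.4] open 0.317 t 6.42 q6 -2.2
-1.3 -0.8 -0.4 -0.0 -0.002 -0.0
```

View pics/s6.png

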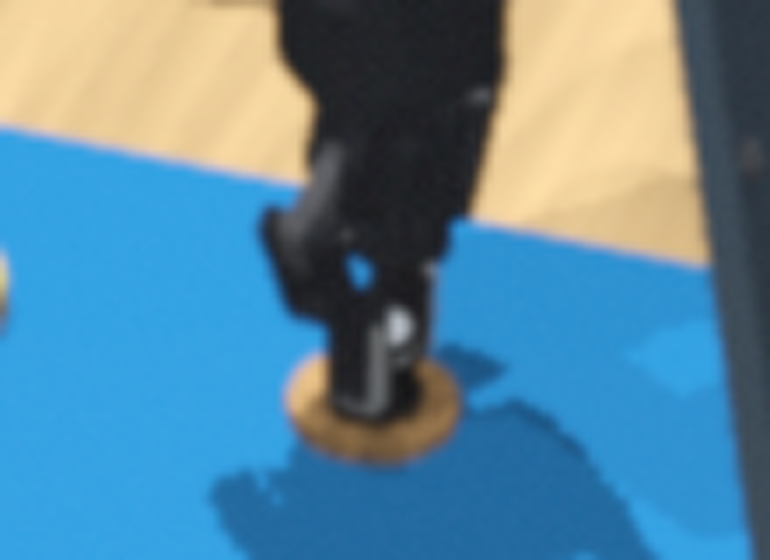

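>>> step_arm --targets "0 0 0 0 0 0;0 0 0 0 0 0;0 0 0 0 0 0;0 0 0 0 0 0;0 0 -40 0 0 0;0 0 -100 0 0 0;0 0 -150 0 0 0;0 0 -150 0 0 0" --grip 100

```text
time_s: 7.48
eef_pos: [0.4859, -0.3338, 0.1714]
eef_rot: [0.003, 0.087, 0.996, -0.003]
wrist_force: [0.2, 0.4, -0.2]
opening: 0.998
```

```bash
python3 go.py 0.4495 0.0153 0.17 79; python3 - <<'E'
from h import *
s=optics.camera("side");t=optics.camera("top")
crop(s,300,120,110,80,7,"s7.png")
crop(t,400,170,130,100,6,"t7.png")
E
```

```text
now [ 0.4859 -0.3338  0.1714] psi 80.0 F [ 0.2  0.4 -0.2] open 0.998 t 7.47 q6 -2.2
96.5 337.4 -1.1 -0.006 0.006 0.017
```

View pics/s7.png

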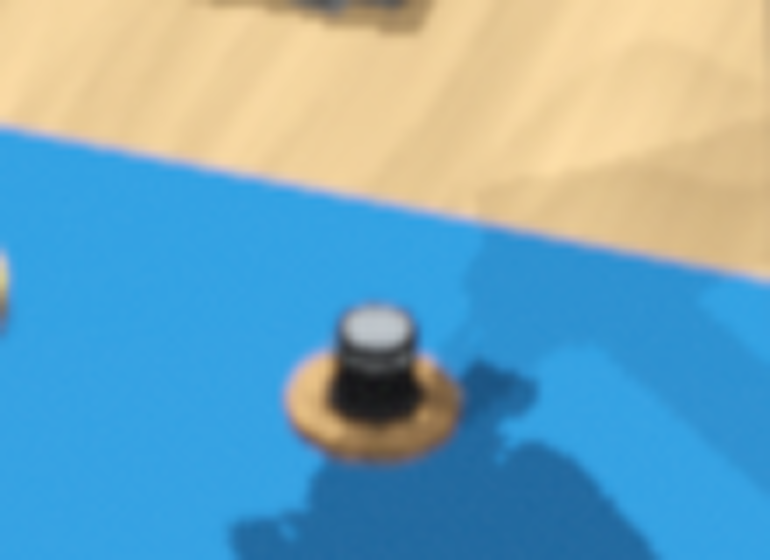

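View pics/t7.png

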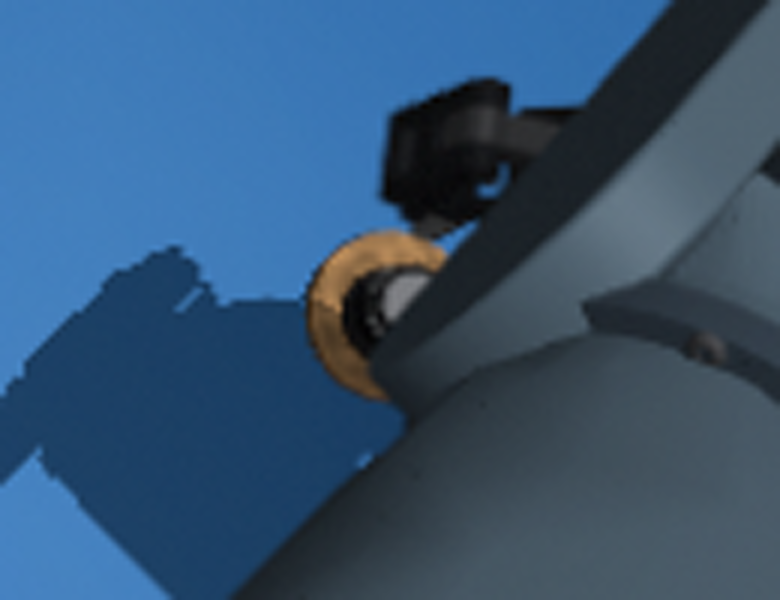

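```bash
python3 - <<'E'
from h import *
s=optics.camera("side");t=optics.camera("top")
crop(s,240,210,130,100,6,"s8.png")
crop(t,250,190,130,100,6,"t8.png")
E
```

```text
(no output)
```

View pics/t8.png

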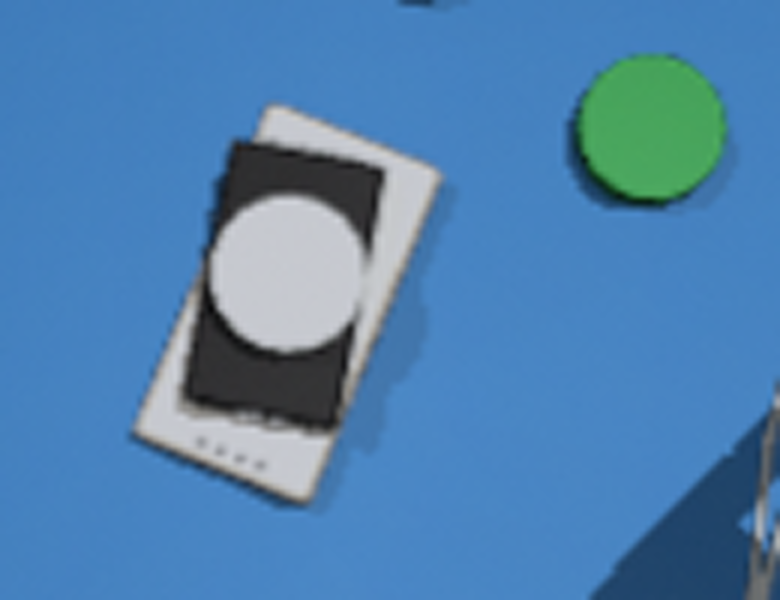

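View pics/s8.png

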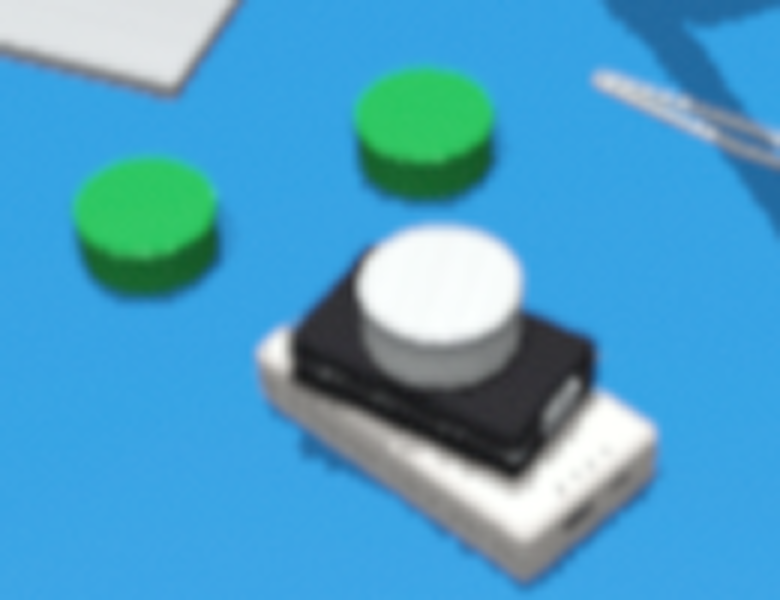

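The pile is undisturbed. The silver tin on the case is at top px (297,235). The green look-alikes, at top px (320,176) and (358,211), stay where they are. Next is the tin.

>>> step_arm --targets "96 337 -1 0 0 0.017;96 337 -1 0 0 0.017;96 337 -1 0 0 0.017;96 337 -1 0 0 0.017;96 337 -1 0 0 0.017;96 337 -1 0 0 0.017;96 337 -1 0 0 0.017;96 337 -1 0 0 0.017"

```text
time_s: 8.68
eef_pos: [0.4471, 0.0169, 0.1662]
eef_rot: [-0.002, 0.096, 0.995, -0.0]
wrist_force: [-0.4, 0.3, 0.1]
opening: 1.0
```

```bash
python3 go.py 0.4497 0.0153 0.09 79
```

```text
now [0.4471 0.0169 0.1662] psi 79.0 F [-0.4  0.3  0.1] open 1.0 t 8.68 q6 -1.61
-3.1 -1.0 76.2 -0.0 -0.004 0.001
```

>>> step_arm --targets "-1 -0.5 50 0 0 0;-1 -0.5 76 0 0 0;-1 -0.5 76 0 0 0;-1 -0.5 76 0 0 0;-1 -0.5 76 0 0 0"

```text
time_s: 9.3
eef_pos: [0.4495, 0.0159, 0.0925]
eef_rot: [0.0, 0.096, 0.995, -0.0]
wrist_force: [0.5, -0.2, -0.3]
opening: 0.996
```

```bash
python3 go.py 0.4497 0.0153 0.051 79
```

```text
now [0.4495 0.0159 0.0925] psi 79.0 F [ 0.5 -0.2 -0.3] open 0.996 t 9.3 q6 -1.61
-0.3 -0.5 41.5 -0.0 0.001 -0.0
```

>>> step_arm --targets "0 -0.5 25 0 0 0;0 -0.5 41.5 0 0 0;0 -0.5 41.5 0 0 0;0 -0.5 41.5 0 0 0"

```text
time_s: 9.8
eef_pos: [0.4491, 0.0158, 0.0508]
eef_rot: [-0.0, 0.096, 0.995, -0.0]
wrist_force: [0.6, 0.2, -0.0]
opening: 1.005
```

```bash
python3 go.py 0.4497 0.0153 0.051 79; python3 - <<'E'
from h import *
s=optics.camera("side")
crop(s,240,190,130,100,6,"s9.png")
E
```

```text
now [0.4491 0.0158 0.0508] psi 79.0 F [ 0.6  0.2 -0. ] open 1.005 t 9.8 q6 -1.61
-0.7 -0.4 -0.2 -0.0 -0.0 0.0
```

View pics/s9.png

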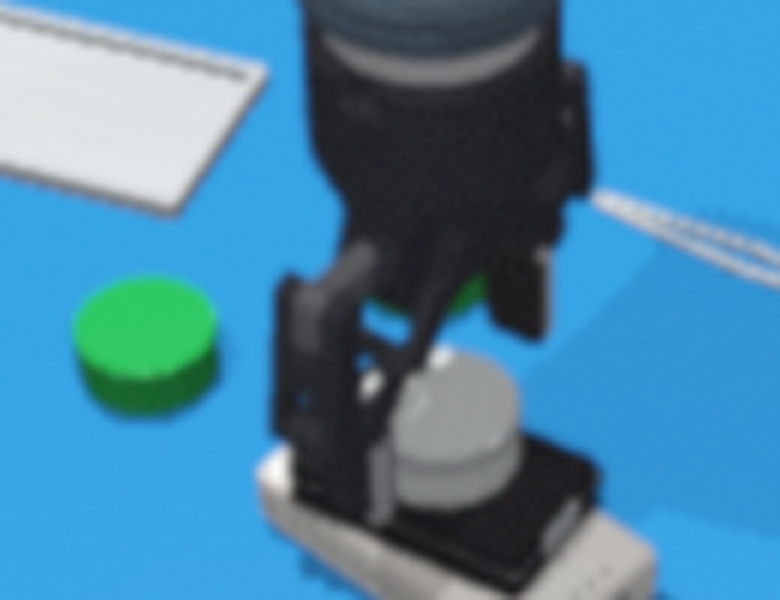

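>>> step_arm --targets "0 0 0 0 0 0;0 0 0 0 0 0;0 0 0 0 0 0;0 0 0 0 0 0;0 0 0 0 0 0;0 0 0 0 0 0" --grip 0

```text
time_s: 10.6
eef_pos: [0.4487, 0.0159, 0.0506]
eef_rot: [-0.001, 0.096, 0.995, -0.0]
wrist_force: [-2.3, 0.2, 7.5]
opening: 0.565
```

>>> step_arm --targets "0 0 -10 0 0 0;0 0 -40 0 0 0;0 0 -80 0 0 0;0 0 -110 0 0 0;0 0 -110 0 0 0"

```text
time_s: 11.22
eef_pos: [0.4503, 0.0156, 0.1625]
eef_rot: [0.002, 0.096, 0.995, -0.0]
wrist_force: [0.0, -0.3, -0.6]
opening: 0.564
```

```bash
python3 go.py 0.6438 0.1573 0.16 79; python3 - <<'E'
from h import *
s=optics.camera("side")
crop(s,220,150,160,120,5,"s10.png")
E
```

```text
now [0.4503 0.0156 0.1625] psi 79.0 F [ 0.  -0.3 -0.6] open 0.564 t 11.22 q6 -1.61
-163.0 176.0 3.1 -0.0 0.004 0.0
```

View pics/s10.png

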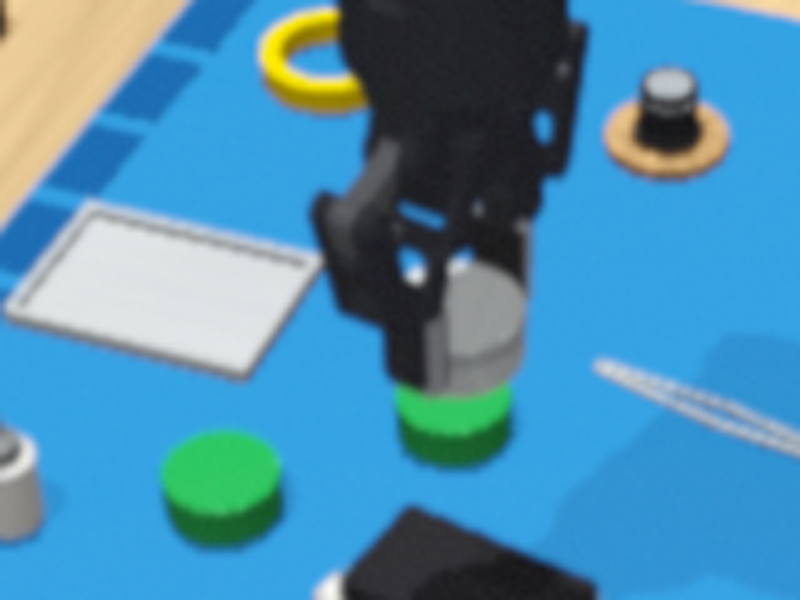

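>>> step_arm --targets "-163 176 3 0 0 0;-163 176 3 0 0 0;-163 176 3 0 0 0;-163 176 3 0 0 0;-163 176 3 0 0 0;-163 176 3 0 0 0;-163 176 3 0 0 0"

```text
time_s: 12.15
eef_pos: [0.6408, 0.1569, 0.1558]
eef_rot: [-0.002, 0.096, 0.995, -0.0]
wrist_force: [-0.2, 0.4, -0.1]
opening: 0.561
```

```bash
python3 go.py 0.6438 0.1573 0.055 79
```

```text
now [0.6408 0.1569 0.1558] psi 79.0 F [-0.2  0.4 -0.1] open 0.561 t 12.15 q6 -1.32
-3.2 1.0 100.8 -0.001 -0.003 -0.001
```

>>> step_arm --targets "-1 0 60 0 0 0;-1 0 101 0 0 0;-1 0 101 0 0 0;-1 0 101 0 0 0;-1 0 101 0 0 0"

```text
time_s: 12.78
eef_pos: [0.6447, 0.1575, 0.0586]
eef_rot: [0.001, 0.096, 0.995, 0.0]
wrist_force: [0.2, 0.6, -1.4]
opening: 0.558
```

```bash
python3 go.py 0.6438 0.1573 0.021 79
```

```text
now [0.6447 0.1575 0.0586] psi 79.0 F [ 0.2  0.6 -1.4] open 0.558 t 12.78 q6 -1.32
1.0 -0.4 37.6 0.001 0.003 0.0
```

>>> step_arm --targets "0.5 0 30 0 0 0;0.5 0 37 0 0 0;0.5 0 37 0 0 0;0.5 0 37 0 0 0"

```text
time_s: 13.28
eef_pos: [0.643, 0.1578, 0.0207]
eef_rot: [-0.0, 0.096, 0.995, 0.0]
wrist_force: [-2.8, -0.3, 6.1]
opening: 0.56
```

```bash
python3 go.py 0.6438 0.1573 0.021 79; python3 - <<'E'
from h import *
s=optics.camera("side")
crop(s,140,250,130,100,6,"s11.png")
E
```

```text
now [0.643  0.1578 0.0207] psi 79.0 F [-2.8 -0.3  6.1] open 0.56 t 13.28 q6 -1.32
-0.8 -0.3 -0.3 0.0 -0.0 0.0
```

View pics/s11.png

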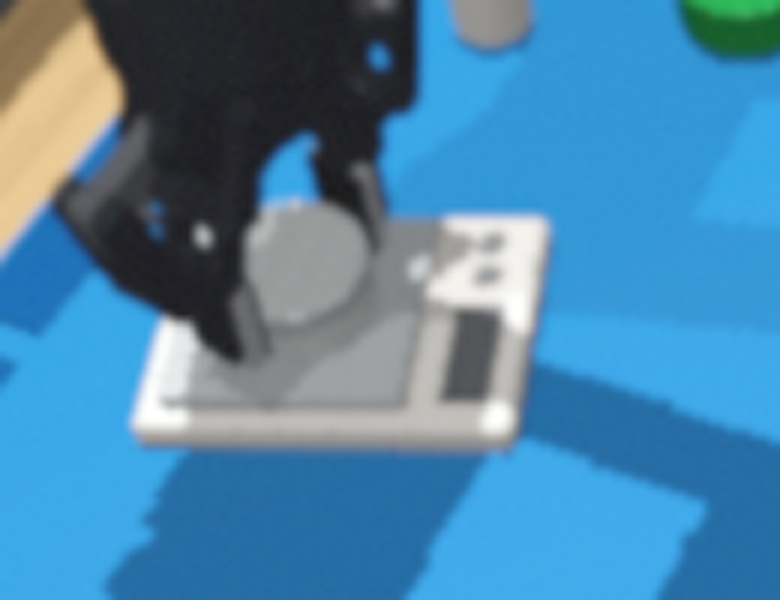

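>>> step_arm --targets "0 0 0 0 0 0;0 0 0 0 0 0;0 0 0 0 0 0;0 0 0 0 0 0;0 0 -30 0 0 0;0 0 -90 0 0 0;0 0 -150 0 0 0;0 0 -150 0 0 0" --grip 100

```text
time_s: 14.32
eef_pos: [0.6465, 0.158, 0.1756]
eef_rot: [0.005, 0.096, 0.995, 0.001]
wrist_force: [0.5, -0.6, -0.3]
opening: 0.999
```

```bash
python3 go.py 0.4475 0.0165 0.17 79; python3 - <<'E'
from h import *
s=optics.camera("side");t=optics.camera("top")
crop(s,140,250,130,100,6,"s12.png")
crop(t,190,110,200,150,4,"t12.png")
crop(s,240,210,130,100,6,"s12b.png")
E
```

```text
now [0.6465 0.158  0.1756] psi 79.0 F [ 0.5 -0.6 -0.3] open 0.999 t 14.32 q6 -1.32
168.5 -176.8 3.4 0.003 0.01 0.0
```

View pics/s12.png

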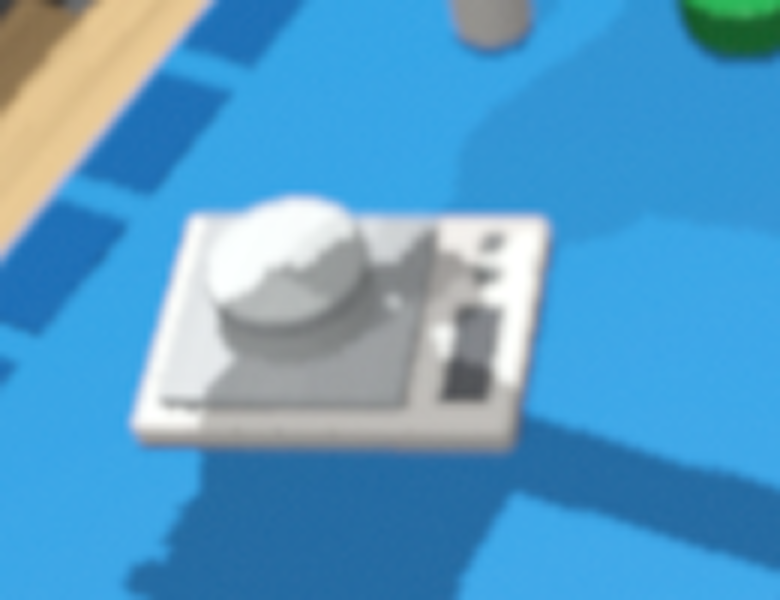

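View pics/t12.png

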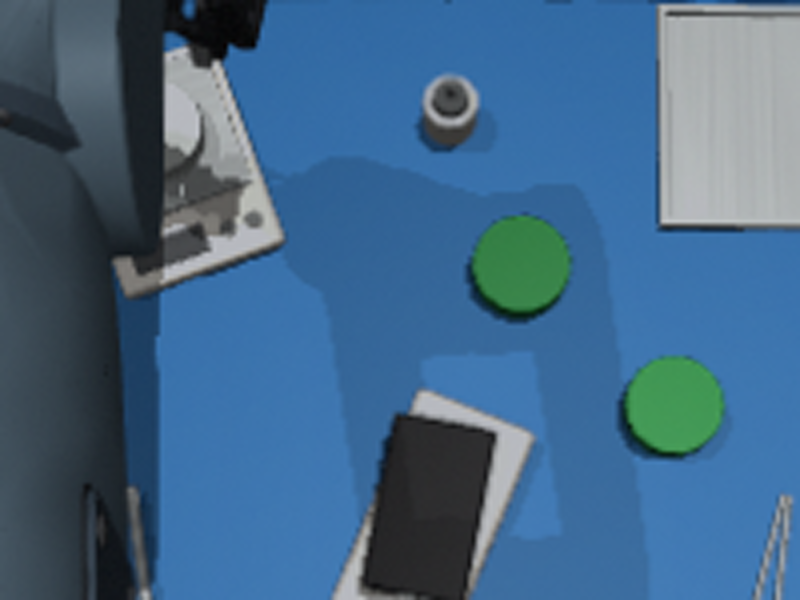

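View pics/s12b.png

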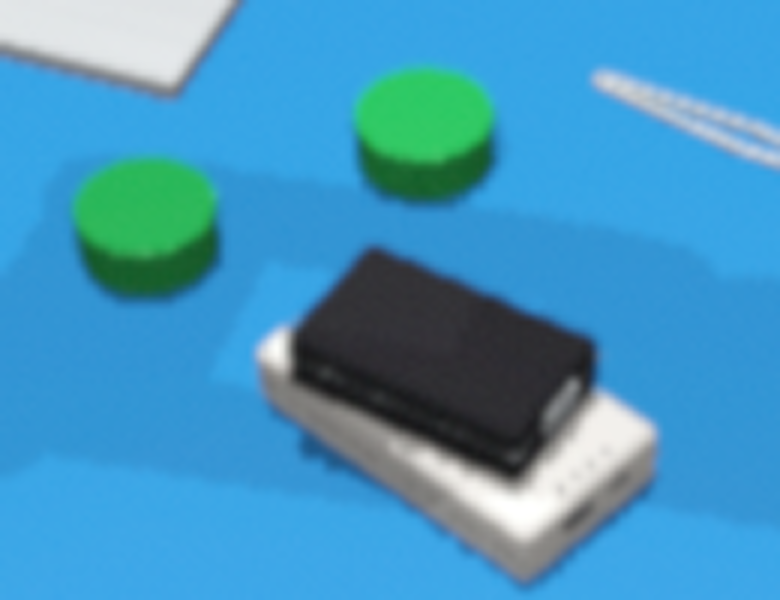

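>>> step_arm --targets "166 -176 3 0 0 -0.009;166 -176 3 0 0 -0.009;166 -176 3 0 0 -0.009;166 -176 3 0 0 -0.009;166 -176 3 0 0 -0.009;166 -176 3 0 0 -0.009;166 -176 3 0 0 -0.009"

```text
time_s: 15.3
eef_pos: [0.4465, 0.0169, 0.1653]
eef_rot: [-0.001, 0.091, 0.996, 0.0]
wrist_force: [0.2, 0.2, -0.0]
opening: 1.004
```

```bash
python3 go.py 0.4475 0.0165 0.065 79.5
```

```text
now [0.4465 0.0169 0.1653] psi 79.6 F [ 0.2  0.2 -0. ] open 1.004 t 15.3 q6 -1.62
-1.3 -0.2 100.3 0.0 -0.003 0.001
```

>>> step_arm --targets "0 -0.2 60 0 0 0;0 -0.2 100 0 0 0;0 -0.2 100 0 0 0;0 -0.2 100 0 0 0"

```text
time_s: 15.8
eef_pos: [0.447, 0.0164, 0.0668]
eef_rot: [-0.0, 0.091, 0.996, 0.0]
wrist_force: [0.0, -0.4, 0.0]
opening: 1.003
```

```bash
python3 go.py 0.4475 0.0165 0.030 79.5
```

```text
now [0.447  0.0164 0.0668] psi 79.6 F [ 0.  -0.4  0. ] open 1.003 t 15.8 q6 -1.62
-0.5 0.2 36.8 -0.0 -0.001 0.001
```

>>> step_arm --targets "0 0 25 0 0 0;0 0 37 0 0 0;0 0 37 0 0 0;0 0 37 0 0 0"

```text
time_s: 16.3
eef_pos: [0.4465, 0.0162, 0.0297]
eef_rot: [-0.0, 0.091, 0.996, -0.0]
wrist_force: [-0.2, -0.6, -0.3]
opening: 0.998
```

```bash
python3 go.py 0.4475 0.0165 0.030 79.5; python3 - <<'E'
from h import *
s=optics.camera("side")
crop(s,240,200,130,100,6,"s13.png")
E
```

```text
now [0.4465 0.0162 0.0297] psi 79.5 F [-0.2 -0.6 -0.3] open 0.998 t 16.3 q6 -1.62
-0.9 0.5 -0.3 -0.0 -0.0 0.001
```

View pics/s13.png

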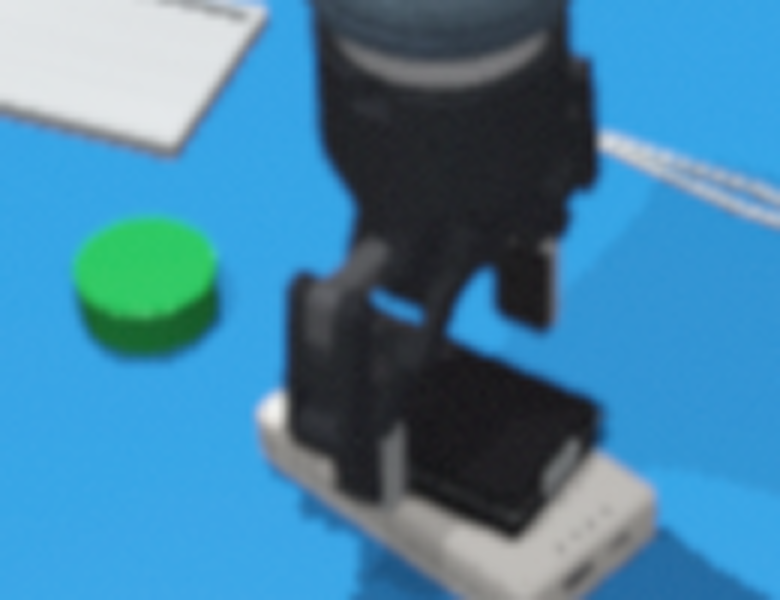

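>>> step_arm --targets "0 0 0 0 0 0;0 0 0 0 0 0;0 0 0 0 0 0;0 0 0 0 0 0;0 0 0 0 0 0;0 0 0 0 0 0" --grip 0

```text
time_s: 17.1
eef_pos: [0.4461, 0.0162, 0.0294]
eef_rot: [-0.001, 0.091, 0.996, -0.0]
wrist_force: [-1.4, 0.4, 6.7]
opening: 0.596
```

>>> step_arm --targets "0 0 -10 0 0 0;0 0 -40 0 0 0;0 0 -80 0 0 0;0 0 -120 0 0 0;0 0 -120 0 0 0"

```text
time_s: 17.73
eef_pos: [0.4483, 0.0158, 0.1523]
eef_rot: [0.003, 0.091, 0.996, -0.0]
wrist_force: [0.3, 1.0, -1.2]
opening: 0.592
```

```bash
python3 go.py 0.6612 -0.1447 0.15 90; python3 - <<'E'
from h import *
s=optics.camera("side")
crop(s,220,150,160,120,5,"s14.png")
E
```

```text
now [0.4483 0.0158 0.1523] psi 79.5 F [ 0.3  1.  -1.2] open 0.592 t 17.73 q6 -1.62
-238.5 -119.1 3.7 -0.001 0.005 -0.183
```

View pics/s14.png

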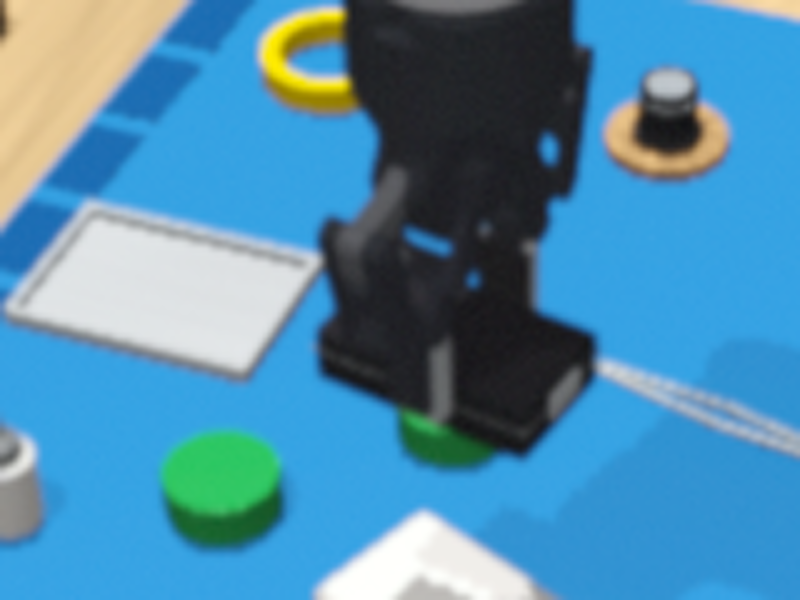

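>>> step_arm --targets "-238 -119 3 0 0 -0.183;-238 -119 3 0 0 -0.183;-238 -119 3 0 0 -0.183;-238 -119 3 0 0 -0.183;-238 -119 3 0 0 -0.183;-238 -119 3 0 0 -0.183;-238 -119 3 0 0 -0.183"

```text
time_s: 18.65
eef_pos: [0.6568, -0.143, 0.1437]
eef_rot: [-0.002, -0.0, 1.0, 0.001]
wrist_force: [0.2, 0.4, -0.9]
opening: 0.596
```

```bash
python3 go.py 0.6605 -0.1447 0.05 90
```

```text
now [ 0.6568 -0.143   0.1437] psi 90.0 F [ 0.2  0.4 -0.9] open 0.596 t 18.65 q6 -1.96
-4.2 -1.9 93.7 0.002 -0.005 0.001
```

>>> step_arm --targets "-1 -1 50 0 0 0;-1 -1 93 0 0 0;-1 -1 93 0 0 0;-1 -1 93 0 0 0;-1 -1 93 0 0 0"

```text
time_s: 19.27
eef_pos: [0.6608, -0.1454, 0.0553]
eef_rot: [0.001, -0.0, 1.0, -0.001]
wrist_force: [0.2, 0.5, -1.0]
opening: 0.594
```

```bash
python3 go.py 0.6605 -0.1447 0.010 90; python3 - <<'E'
from h import *
s=optics.camera("side"); t=optics.camera("top")
crop(s,190,140,130,100,6,"s15.png")
crop(t,330,80,130,100,6,"t15.png")
E
```

```text
now [ 0.6608 -0.1454  0.0553] psi 90.0 F [ 0.2  0.5 -1. ] open 0.594 t 19.27 q6 -1.96
0.4 0.8 45.3 -0.001 0.002 0.001
```

View pics/s15.png

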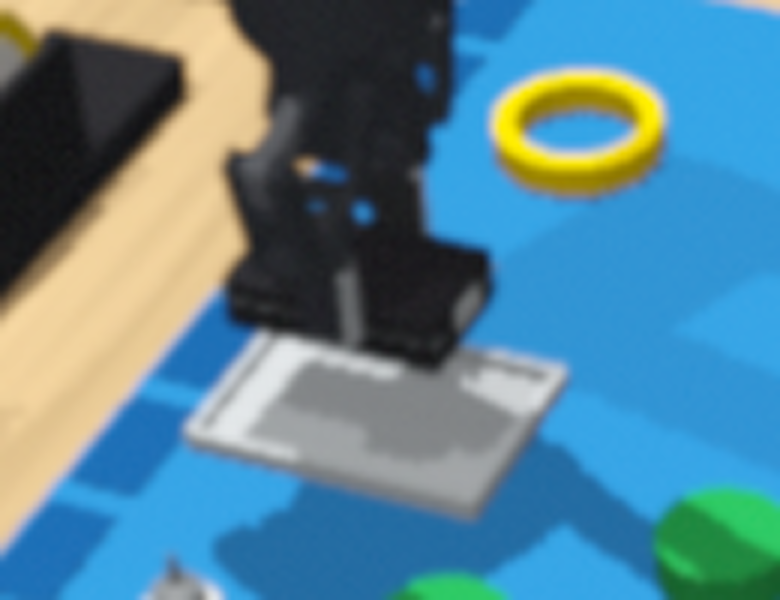

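View pics/t15.png

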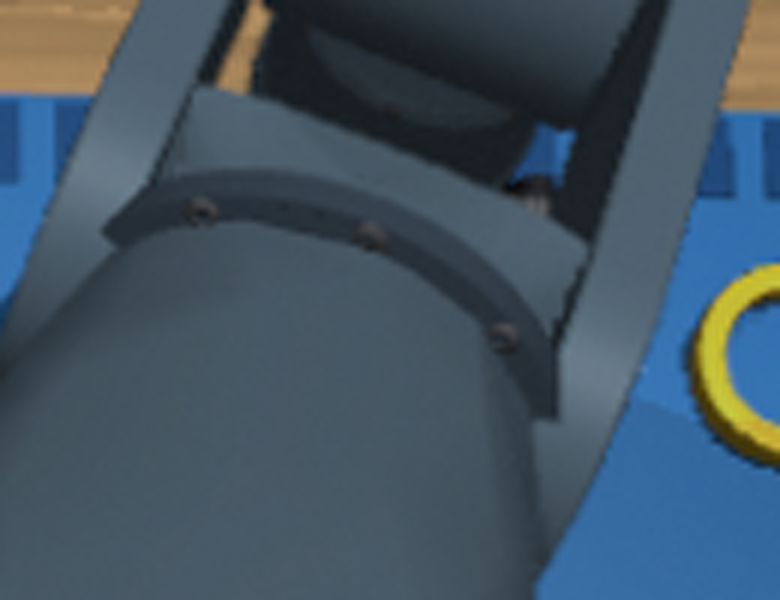

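>>> step_arm --targets "0 0.5 35 0 0 0;0 0.5 45 0 0 0;0 0.5 45 0 0 0;0 0.5 45 0 0 0"

```text
time_s: 19.88
eef_pos: [0.6592, -0.1444, 0.0094]
eef_rot: [-0.001, -0.0, 1.0, 0.0]
wrist_force: [-5.5, 1.2, 6.9]
opening: 0.592
```

```bash
python3 go.py 0.6605 -0.1447 0.010 90; python3 - <<'E'
from h import *
s=optics.camera("side")
crop(s,190,140,130,100,6,"s16.png")
E
```

```text
now [ 0.6592 -0.1444  0.0094] psi 90.0 F [-5.5  1.2  6.9] open 0.592 t 19.88 q6 -1.96
-1.3 -0.3 -0.6 0.0 -0.002 0.0
```

View pics/s16.png

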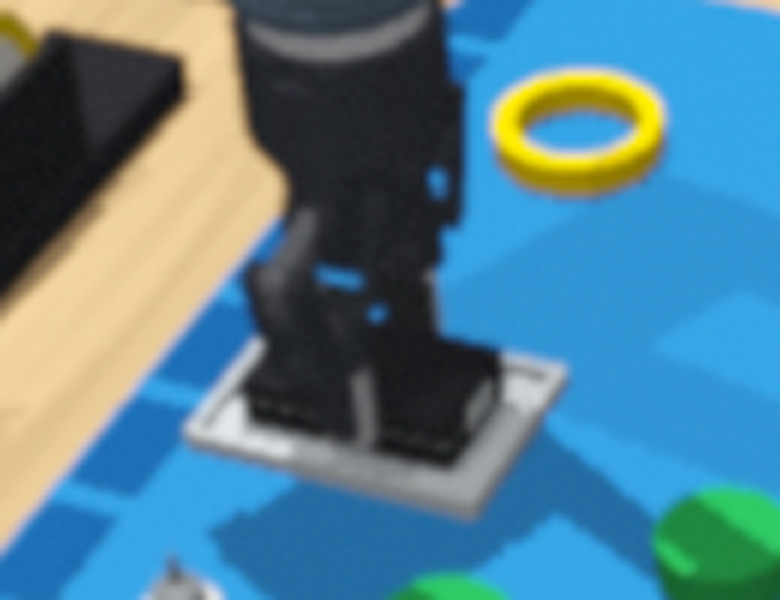

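>>> step_arm --targets "0 0 0 0 0 0;0 0 0 0 0 0;0 0 0 0 0 0;0 0 0 0 0 0;0 0 -30 0 0 0;0 0 -90 0 0 0;0 0 -150 0 0 0;0 0 -150 0 0 0" --grip 100

```text
time_s: 20.92
eef_pos: [0.6632, -0.146, 0.1647]
eef_rot: [0.005, -0.0, 1.0, -0.002]
wrist_force: [0.2, 0.4, -0.0]
opening: 1.003
```

```bash
python3 go.py 0.4455 0.016 0.15 67.5; python3 - <<'E'
from h import *
s=optics.camera("side");t=optics.camera("top")
crop(s,190,140,130,100,6,"s17.png")
crop(t,250,190,130,100,6,"t17.png")
crop(s,240,210,130,100,6,"s17b.png")
E
```

```text
now [ 0.6632 -0.146   0.1647] psi 90.0 F [ 0.2  0.4 -0. ] open 1.003 t 20.93 q6 -1.96
217.8 162.2 11.9 -0.002 0.01 0.393
```

View pics/s17.png

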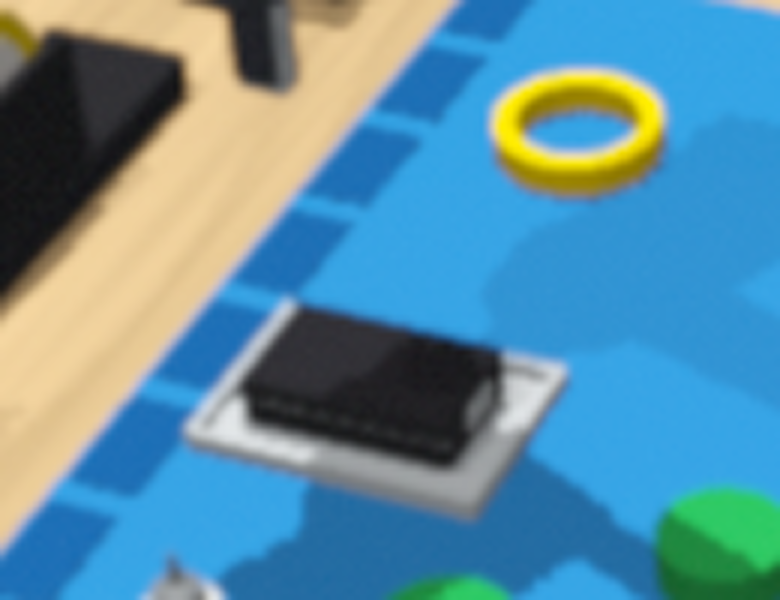

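View pics/t17.png

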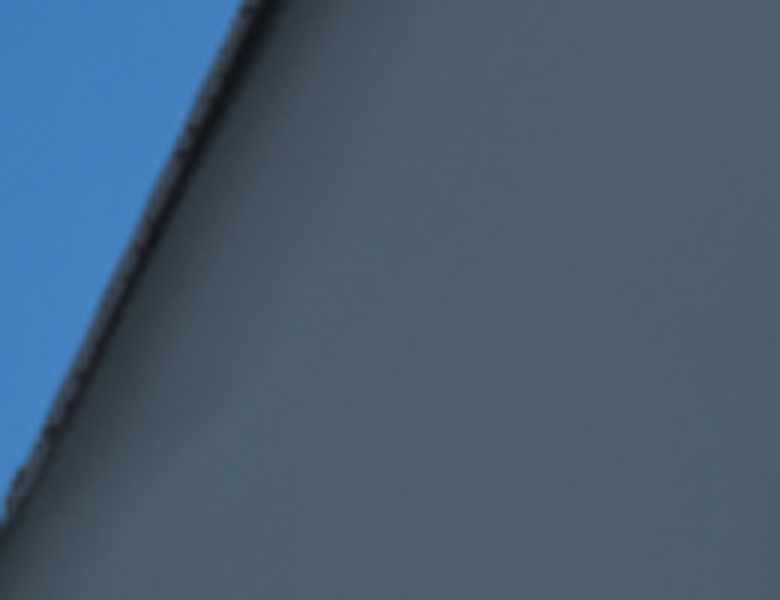

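View pics/s17b.png

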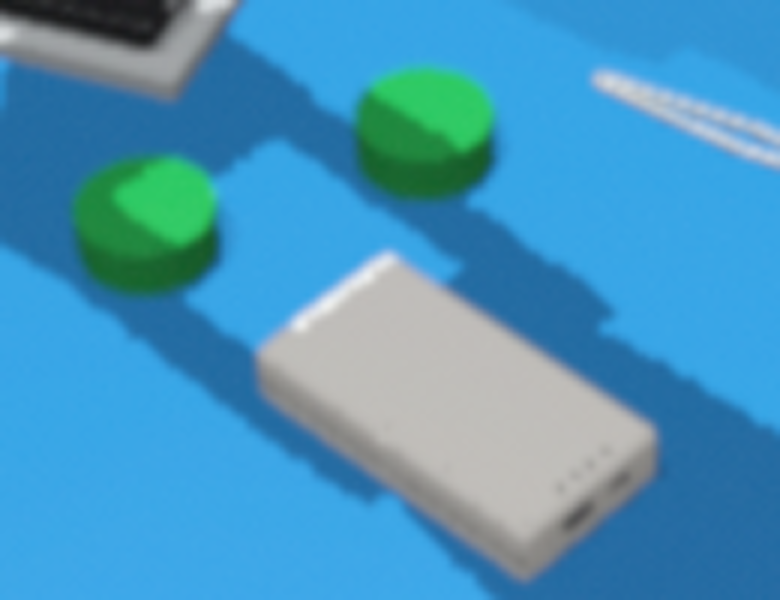

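```bash
cat >> m.py <<'E'
print("new")
rect("bank",Q,6,[(258,352),(388,254),(657,438),(527,545)],.024,s)
rect("case",(190,140),6,[(243,380),(297,303),(500,350),(452,437)],.028,s)
E
python3 m.py | sed -n '/new/,$p'
```

```text
new
bank c [0.445  0.0179] len 0.1211 wid 0.0613 yaw long -22.9 wid-yaw -111.7
case c [ 0.661  -0.1416] len 0.0865 wid 0.0507 yaw long -0.7 wid-yaw -85.8
```

>>> step_arm --targets "218 162 12 0 0.004 0.393;218 162 12 0 0.004 0.393;218 162 12 0 0.004 0.393;218 162 12 0 0.004 0.393;218 162 12 0 0.004 0.393;218 162 12 0 0.004 0.393;218 162 12 0 0.004 0.393"

```text
time_s: 22.0
eef_pos: [0.4418, 0.017, 0.1453]
eef_rot: [-0.003, 0.195, 0.981, -0.0]
wrist_force: [0.6, -0.4, 0.0]
opening: 1.0
```

```bash
python3 go.py 0.4457 0.016 0.15 67.8;  python3 - <<'E'
from h import *
t=optics.camera("top")
crop(t,250,190,130,100,6,"t18.png")
E
```

```text
now [0.4418 0.017  0.1453] psi 67.5 F [ 0.6 -0.4  0. ] open 1.0 t 22.0 q6 -1.41
-4.0 0.6 -4.7 -0.001 -0.006 -0.006
```

View pics/t18.png

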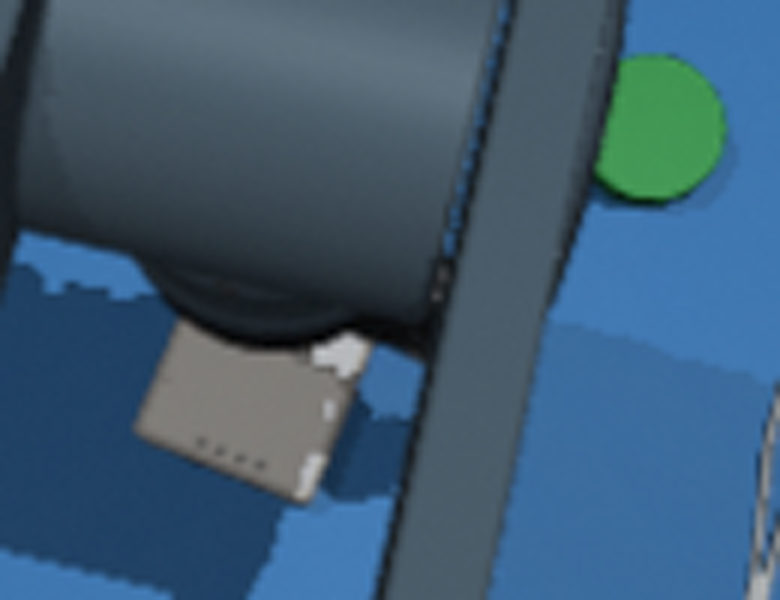

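>>> step_arm --targets "-1.5 0 50 0 0 0;-1.5 0 95 0 0 0;-1.5 0 95 0 0 0;-1.5 0 95 0 0 0;-1.5 0 95 0 0 0"

```text
time_s: 22.68
eef_pos: [0.444, 0.0164, 0.0527]
eef_rot: [-0.001, 0.195, 0.981, -0.0]
wrist_force: [0.2, -0.1, 0.5]
opening: 0.999
```

```bash
python3 go.py 0.4452 0.016 0.002 67.5;  python3 - <<'E'
from h import *
s=optics.camera("side")
crop(s,240,200,130,100,6,"s19.png")
E
```

```text
now [0.444  0.0164 0.0527] psi 67.5 F [ 0.2 -0.1  0.5] open 0.999 t 22.68 q6 -1.41
-1.4 0.1 50.7 -0.001 -0.002 -0.0
```

View pics/s19.png

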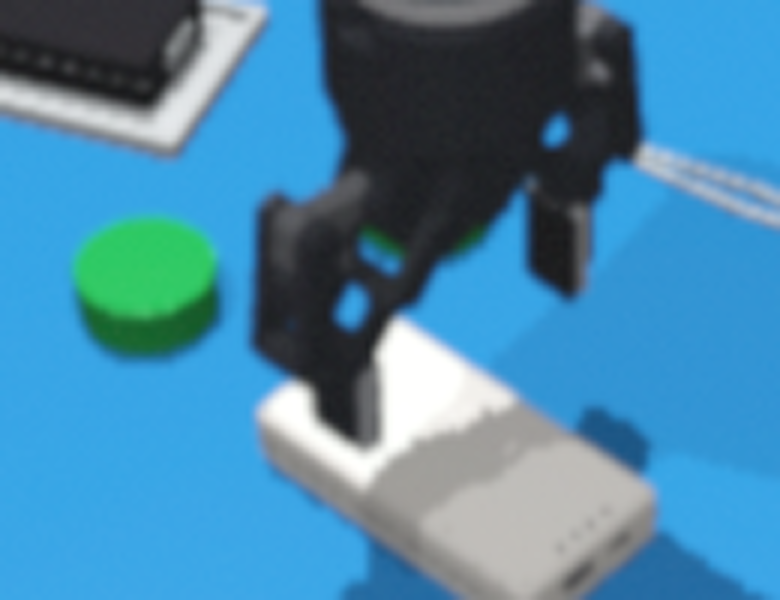

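>>> step_arm --targets "-1 0 20 0 0 0;-1 0 37 0 0 0;-1 0 37 0 0 0;-1 0 37 0 0 0"

```text
time_s: 23.22
eef_pos: [0.4437, 0.0165, 0.0148]
eef_rot: [-0.002, 0.195, 0.981, -0.0]
wrist_force: [0.8, 0.4, 0.1]
opening: 0.998
```

```bash
python3 go.py 0.4452 0.016 0.002 67.5;  python3 - <<'E'
from h import *
s=optics.camera("side")
crop(s,240,200,130,100,6,"s20.png")
E
```

```text
now [0.4437 0.0165 0.0148] psi 67.5 F [0.8 0.4 0.1] open 0.998 t 23.23 q6 -1.41
-1.6 0.2 12.8 -0.001 -0.004 -0.0
```

View pics/s20.png

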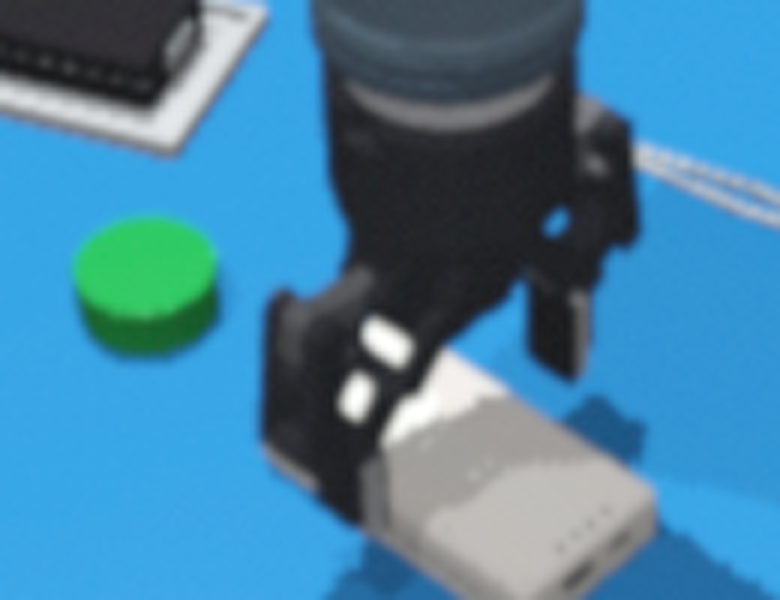

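>>> step_arm --targets "-1 0 8 0 0 0;-1 0 13 0 0 0;-1 0 13 0 0 0;-1 0 13 0 0 0"

```text
time_s: 23.78
eef_pos: [0.4435, 0.0163, 0.0006]
eef_rot: [-0.003, 0.195, 0.981, -0.0]
wrist_force: [0.2, 0.3, 0.5]
opening: 0.999
```

```bash
python3 go.py 0.4452 0.016 0.002 67.5
```

```text
now [0.4435 0.0163 0.0006] psi 67.5 F [0.2 0.3 0.5] open 0.999 t 23.77 q6 -1.41
-1.7 0.4 -1.4 -0.001 -0.006 -0.0
```

>>> step_arm --targets "-1 0 -1 0 -0.004 0;-1 0 -1 0 -0.004 0;-1 0 -1 0 -0.004 0;-1 0 -1 0 -0.004 0;-1 0 -1 0 -0.004 0;-1 0 -1 0 -0.004 0" --grip 0

```text
time_s: 24.52
eef_pos: [0.4449, 0.0157, 0.0023]
eef_rot: [-0.001, 0.195, 0.981, -0.001]
wrist_force: [-1.1, 0.1, 6.2]
opening: 0.729
```

```bash
python3 go.py 0.4452 0.016 0.002 67.5;  python3 - <<'E'
from h import *
s=optics.camera("side")
crop(s,240,200,130,100,6,"s21.png")
E
```

```text
now [0.4449 0.0157 0.0023] psi 67.5 F [-1.1  0.1  6.2] open 0.729 t 24.52 q6 -1.41
-0.2 0.4 0.3 -0.001 -0.001 0.0
```

View pics/s21.png

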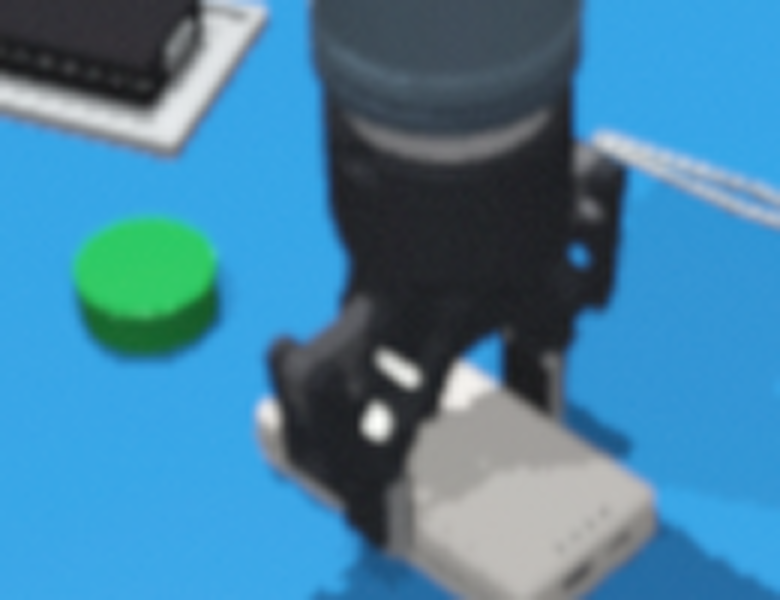

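>>> step_arm --targets "0 0 -10 0 0 0;0 0 -40 0 0 0;0 0 -80 0 0 0;0 0 -110 0 0 0;0 0 -110 0 0 0"

```text
time_s: 25.2
eef_pos: [0.4467, 0.0156, 0.1141]
eef_rot: [0.002, 0.195, 0.981, -0.0]
wrist_force: [0.6, 0.1, -3.0]
opening: 0.732
```

```bash
python3 go.py 0.4732 0.2976 0.11 63;  python3 - <<'E'
from h import *
s=optics.camera("side")
crop(s,220,150,160,120,5,"s22.png")
E
```

```text
now [0.4467 0.0156 0.1141] psi 67.5 F [ 0.6  0.1 -3. ] open 0.732 t 25.2 q6 -1.41
83.4 270.7 3.7 -0.0 0.004 0.079
```

View pics/s22.png

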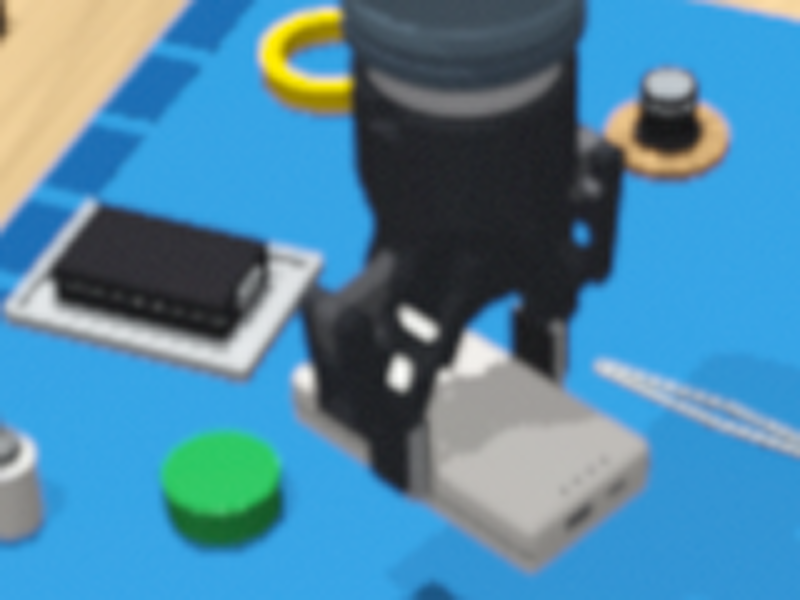

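>>> step_arm --targets "83 271 3 0 0 0.079;83 271 3 0 0 0.079;83 271 3 0 0 0.079;83 271 3 0 0 0.079;83 271 3 0 0 0.079;83 271 3 0 0 0.079;83 271 3 0 0 0.079"

```text
time_s: 26.12
eef_pos: [0.4705, 0.2971, 0.1066]
eef_rot: [-0.002, 0.234, 0.972, -0.002]
wrist_force: [0.5, -0.4, -3.5]
opening: 0.734
```

```bash
python3 go.py 0.4732 0.2976 0.04 63
```

```text
now [0.4705 0.2971 0.1066] psi 63.0 F [ 0.5 -0.4 -3.5] open 0.734 t 26.12 q6 -0.75
-2.5 1.9 66.6 -0.004 -0.004 -0.0
```

>>> step_arm --targets "-0.5 0.5 35 0 0 0;-0.5 0.5 66 0 0 0;-0.5 0.5 66 0 0 0;-0.5 0.5 66 0 0 0;-0.5 0.5 66 0 0 0"

```text
time_s: 26.75
eef_pos: [0.4737, 0.2983, 0.0442]
eef_rot: [0.0, 0.234, 0.972, 0.0]
wrist_force: [0.3, -0.0, -2.5]
opening: 0.732
```

```bash
python3 go.py 0.4732 0.2976 0.012 63;  python3 - <<'E'
from h import *
s=optics.camera("side");t=optics.camera("top")
crop(s,160,310,140,115,5.5,"s23.png")
crop(t,110,170,110,100,6,"t23.png")
E
```

```text
now [0.4737 0.2983 0.0442] psi 62.9 F [ 0.3 -0.  -2.5] open 0.732 t 26.75 q6 -0.75
0.1 -0.9 32.2 0.001 0.0 -0.001
```

View pics/s23.png

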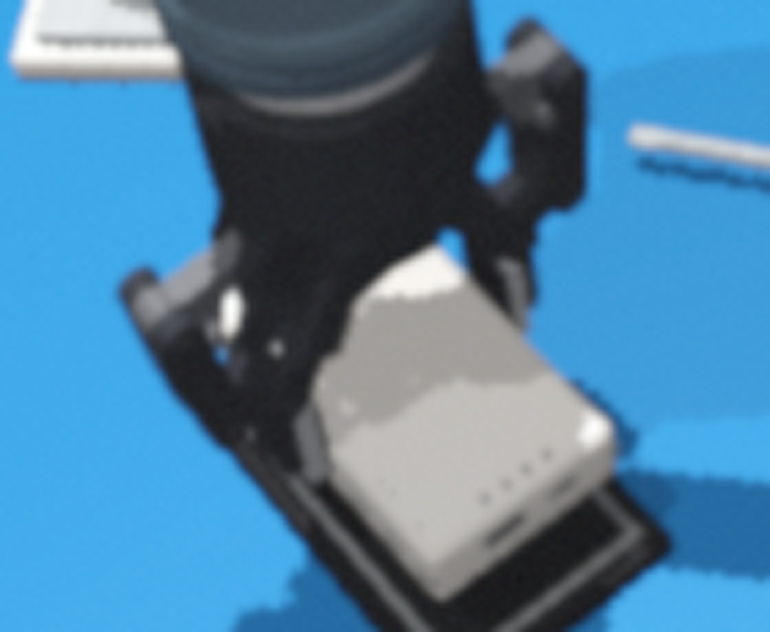

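View pics/t23.png

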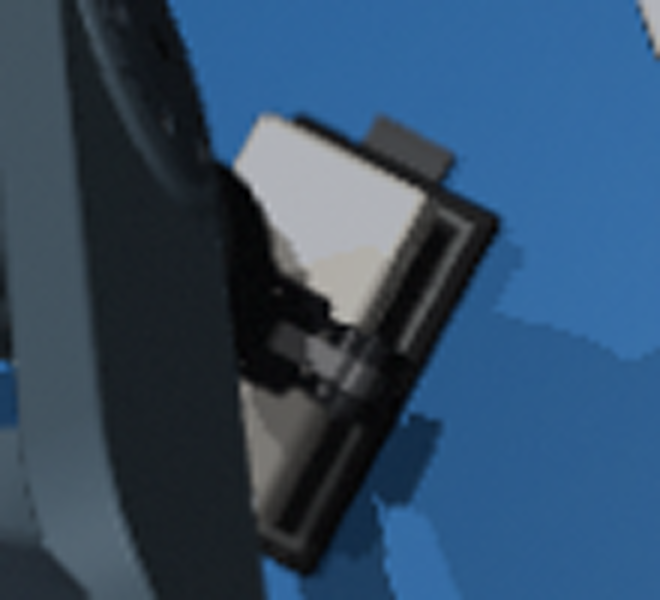

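>>> step_arm --targets "0.3 -0.8 20 0 0 0;0.3 -0.8 30 0 0 0;0.3 -0.8 30 0 0 0;0.3 -0.8 30 0 0 0"

```text
time_s: 27.35
eef_pos: [0.4718, 0.2978, 0.0127]
eef_rot: [-0.001, 0.234, 0.972, -0.0]
wrist_force: [-1.1, -0.4, -3.3]
opening: 0.733
```

```bash
python3 go.py 0.4732 0.2976 0.012 63;  python3 - <<'E'
from h import *
s=optics.camera("side");t=optics.camera("top")
crop(s,160,310,140,115,5.5,"s24.png")
crop(t,110,170,110,100,6,"t24.png")
E
```

```text
now [0.4718 0.2978 0.0127] psi 63.0 F [-1.1 -0.4 -3.3] open 0.733 t 27.35 q6 -0.75
-1.3 0.5 0.7 -0.001 -0.002 -0.0
```

View pics/s24.png

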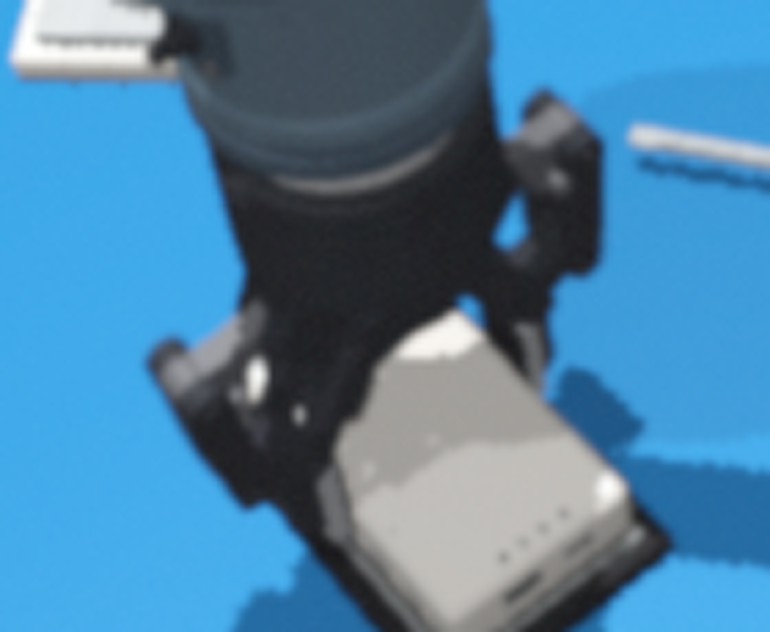

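View pics/t24.png

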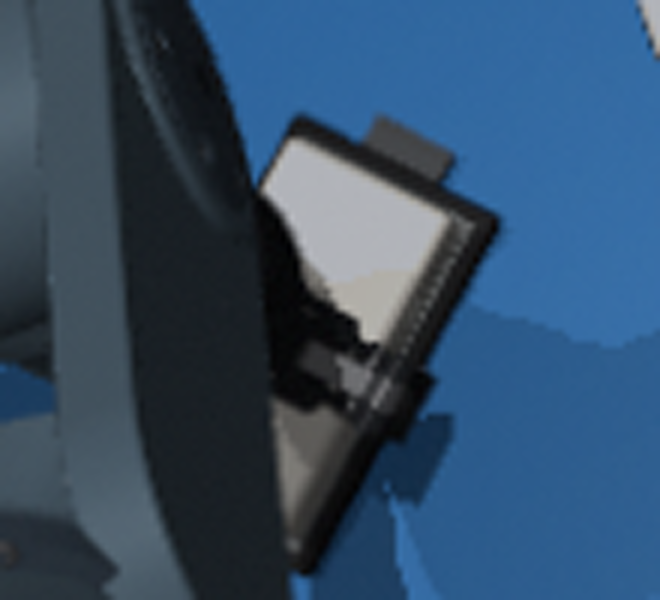

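>>> step_arm --targets "-1 0.3 0.8 0 0 0;-1 0.3 0.8 0 0 0;-1 0.3 0.8 0 0 0"

```text
time_s: 27.82
eef_pos: [0.4721, 0.2977, 0.0124]
eef_rot: [-0.002, 0.234, 0.972, -0.001]
wrist_force: [-6.4, -0.9, 5.7]
opening: 0.737
```

>>> step_arm --targets "0 0 0 0 0 0;0 0 0 0 0 0;0 0 0 0 0 0;0 0 0 0 0 0;0 0 -30 0 0 0;0 0 -90 0 0 0;0 0 -150 0 0 0;0 0 -150 0 0 0" --grip 100

```text
time_s: 28.82
eef_pos: [0.4768, 0.299, 0.1678]
eef_rot: [0.004, 0.234, 0.972, 0.003]
wrist_force: [0.1, 0.6, -0.8]
opening: 1.0
```

```bash
python3 go.py 0.16 0.55 0.23 73
```

```text
now [0.4768 0.299  0.1678] psi 63.0 F [ 0.1  0.6 -0.8] open 1.0 t 28.82 q6 -0.75
395.9 80.1 -64.0 0.007 0.007 -0.175
```

Now I'll move the arm back to its starting area so the top camera can see every place.

>>> step_arm --targets "396 80 -64 0 0 -0.175;396 80 -64 0 0 -0.175;396 80 -64 0 0 -0.175;396 80 -64 0 0 -0.175;396 80 -64 0 0 -0.175;396 80 -64 0 0 -0.175;396 80 -64 0 0 -0.175;396 80 -64 0 0 -0.175"

```text
time_s: 29.82
eef_pos: [0.1546, 0.5497, 0.2256]
eef_rot: [-0.001, 0.146, 0.989, -0.001]
wrist_force: [0.1, -0.8, 0.4]
opening: 1.002
```

```bash
python3 - <<'E'
from h import *
s=optics.camera("side");t=optics.camera("top")
cv2.imwrite("pics/tf.png",t["image"][:,:,::-1])
crop(t,120,110,150,112,5,"tf_l.png"); crop(t,120,180,80,90,6,"tf_d.png"); crop(t,290,100,200,150,4,"tf_r.png")
crop(s,180,330,120,100,6,"sf_d.png")
E
```

```text
(no output)
```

View pics/tf.png

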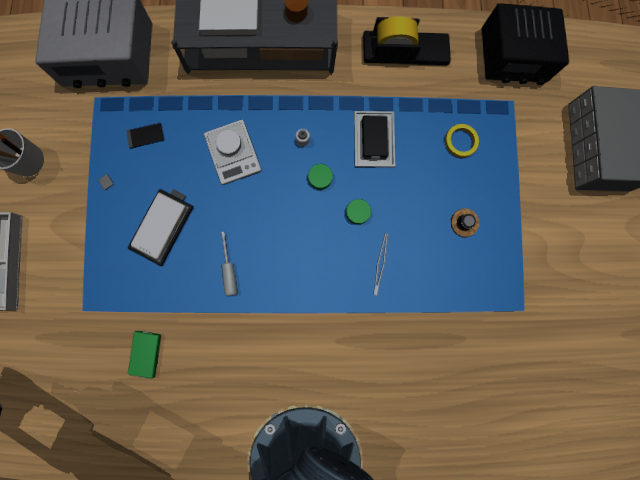

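View pics/tf_l.png

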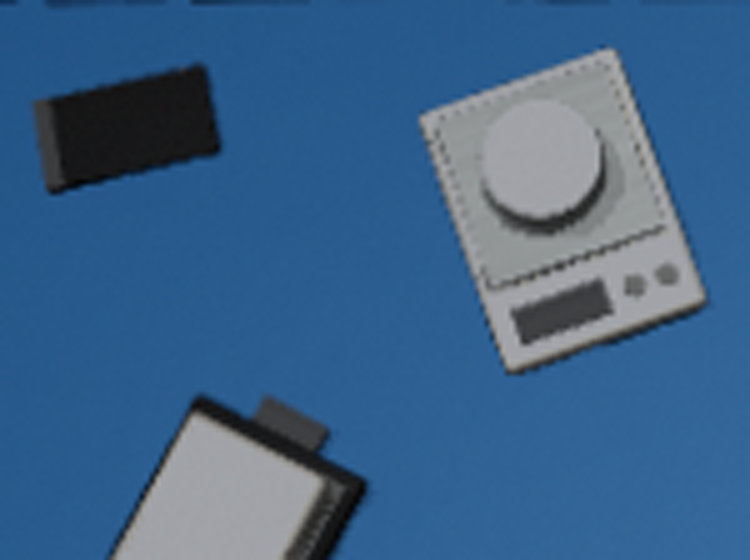

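View pics/tf_d.png

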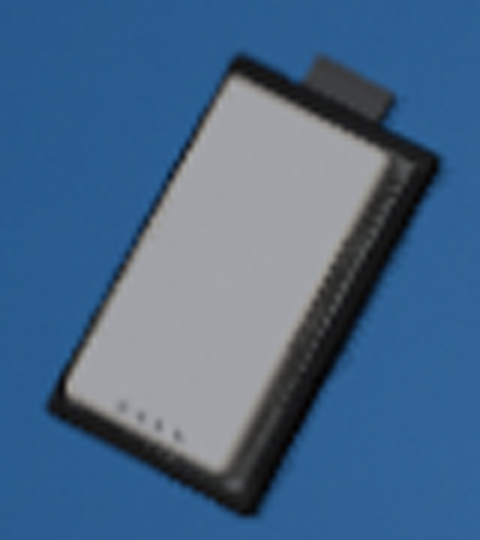

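View pics/tf_r.png

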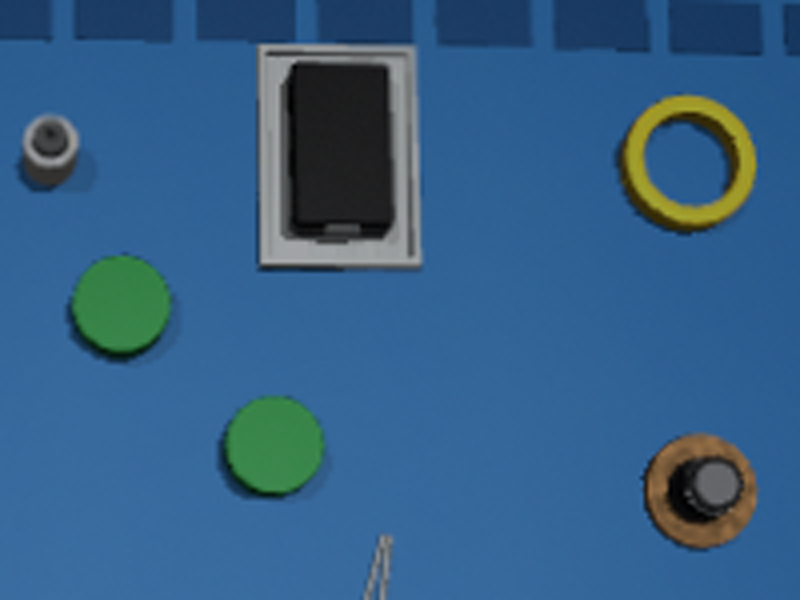

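View pics/sf_d.png

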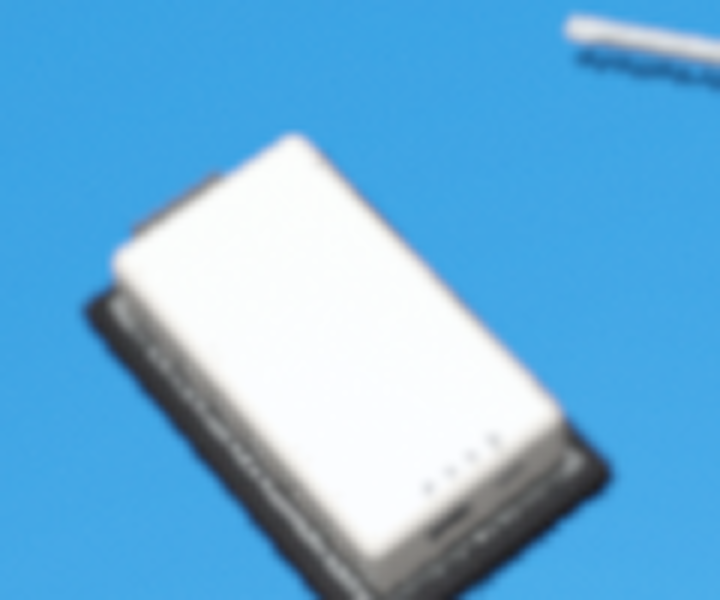

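```bash
cat > m2.py <<'E'
import io,contextlib
with contextlib.redirect_stdout(io.StringIO()):
    from m import *
pt("tin",(120,110),5,(544,160),.040); 
rect("bank",D,6,[(236,68),(394,152),(230,474),(64,395)],.034)
rect("case",(290,100),4,[(291,61),(389,65),(394,222),(292,221)],.028)
pt("loupe",(290,100),4,(717,485),.038)
rect("bank s",(180,330),6,[(110,262),(296,130),(566,412),(372,562)],.034,s)
E
python3 m2.py
```

```text
tin [0.6428 0.1552 0.04  ]
bank c [0.4735 0.294 ] len 0.1216 wid 0.0624 yaw long -26.0 wid-yaw -116.0
case c [ 0.6626 -0.1443] len 0.0851 wid 0.052 yaw long -0.1 wid-yaw -90.6
loupe [ 0.4832 -0.3323  0.038 ]
bank s c [0.4728 0.298 ] len 0.1204 wid 0.0635 yaw long -26.5 wid-yaw -115.6
```

```bash
python3 - <<'E'
from bench import ticket,ctrl
print(ctrl.get_obs()["time_s"],ctrl.get_obs()["opening"]); print(ticket.hand_in())
E
```

```text
30.025 0.9967032431574069
the job is handed in; nothing more can be done
None
```

I took the pile apart from the top and set all four things in their places. I then backed the arm off with the gripper open and handed the job in at 30 s.

| Thing | Place | Distance from the middle | Alignment |
|---|---|---|---|
| Loupe | Cork coaster | about 1 mm | lens up |
| Screw tin | Scale's pan | about 2 mm | – |
| Bit case | Steel tray | about 1.5 mm | within about 1° of the tray, flat |
| Power bank | Charging pad | about 1–3.5 mm | within about 1° of the pad |

- **Camera disagreement:** the two cameras differ by about 4 mm in y on the power bank. The top one puts it about 3.5 mm off the middle of the pad and the side one under 1 mm. They differed the same way before I picked it up, and the grip position then fell between the two readings, so I left it where it was.
- **Other objects:** in the last top picture the dropper bottle is upright and the green look-alikes are where they were.
- **Forces:** the highest wrist force reported was about 9 N.

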